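# Gauge a worn clamp-bar groove and route the bar

## Task

Check the wear of the grooved clamp bar lying in the cradle: take the dial depth gauge from its stand, put its probe into the groove and gently push down until the gauge's foot sits flat on the bar, and leave it standing there, flat, so that the reading stays. Then set the routing lever by that reading: if the groove is deeper than 10 mm, throw the lever fully over to the far side, away from the robot (back to stock); if it is shallower, fully over to the near side (to the scrap chute). Leave the other things on the bench where they are.

Things in the scene. Friction and masses are not known exactly. Their poses are not given: they have to be found in the camera images.
- gauge_grip (a point): Dial depth gauge, 0.44 kg: steel foot 105 (its x) x 30 (y) x 10 mm, in its middle an upright black handle block (28 mm in x, 20 mm in y, from 10 to 72 mm above the foot's underside). This point: the handle's centre, 46 mm above the underside; z up. Grip it across the 20 mm (closing along y). It starts on its stand; the foot may lie along the bar or across it.
- probe_tip (a point): Tip of the gauge's sprung probe: a steel pin 6 mm thick with a flat tip, straight below the handle's centre; fully out it ends 18 mm below the foot. The gauge's own weight does not push it in: seating the foot takes 2 to 4 N more from the hand. Once seated, the weight keeps the foot seated; lifted off, the probe springs fully out again.
- probe (a joint): How far the probe is pushed into the gauge (m): 0 fully out, 0.018 flush with the foot. Pushing it in takes 6.5 N at first, 7.8 N when flush; coming out it pushes with 1.5 to 2.8 N. With the foot flat on the bar and the probe on the groove's bottom, the groove's depth is 18 mm less this value.
- dial (a point): Centre of the gauge's white dial (40 mm, face up), on the foot's +x end, 44 mm from the handle's centre and 23 mm above the underside. Seen from above, the needle points away from the handle with the probe fully out and turns counter-clockwise 15 degrees per mm pushed in. Ticks every 2 mm; the one long tick is a groove depth of 10 mm: needle short of it, deeper; past it, shallower.
- cradle: Grey steel cradle fixed to the bench: plate 150 x 100 x 12 mm with a low wall (top at 30 mm) along each long side. Origin: centre of its underside, on the bench; x along the bar that lies in it. Cradle and bar must never be pressed with more than 40 N.
- bar_place (a point): Centre of the top of a bar that would lie in mid-cradle, 44 mm above the bench. The real aluminium bar (200 x 54 mm, parallel to the cradle, held fast, top at this height) with its groove lies up to 8 mm off to either side (along y); this point does not tell how much. One groove, 9 mm wide and 5 to 15 mm deep, runs along the middle of the bar's top over its whole length.
- stand: The gauge's stand: a dark steel block, fixed, 110 (x) x 60 x 44 mm tall: two cheeks with a 30 mm gap across the middle, in which the probe hangs free while the foot rests on top. Origin: centre of its underside.
- lever (a joint): Angle (rad) of the routing lever: 0 leaning fully to the near side (its -x side, where the robot is), 1.0 leaning fully to the far side, 0.5 upright. It starts near upright and stays where it is left. About 1 N at the ball moves it; it has hard stops at both ends.
- lever_tip (a point): Centre of the black ball (26 mm) on top of the lever, 80 mm above the lever's axis along its thin rod; it moves with the lever.
- lever_base: The lever's grey housing, fixed, 70 x 50 x 25 mm. Origin: centre of its underside; the lever's axis is along its y, 22 mm up; the lever swings towards +x (far side) or -x (near side).
- clamp: Bystander: a violet and black bar clamp, 240 mm long, lying down. To be left alone.
- socket_a: Bystander: a steel wrench socket, 32 mm across and 30 mm tall. To be left alone.
- socket_b: Bystander: a steel wrench socket, 24 mm across and 28 mm tall. To be left alone.
- jar: Bystander: a small clear jar with black cap, 48 mm across and 60 mm tall. To be left alone.
- driver: Bystander: a screwdriver, lying. To be left alone.
- carton: Bystander: a small cardboard box, 70 x 100 x 45 mm. To be left alone.
- offcut: Bystander: a short plain aluminium flat, 140 x 40 x 20 mm, without groove, lying loose. To be left alone.
There are look-alikes about, which are no part of the job. Leave any pink or red look-alike of the part that bears gauge_grip alone. Of the things that look like the cradle, the smaller one is meant.

How it is judged:
By the outcome, as a careful person would: the job done as asked, in the order asked, and still so for the second after the job is handed in, with the robot touching nothing.
It also fails if it takes over 67 s, if anything falls off the work surface, if the arm or the gripper's body presses on something with over 40 N, if the wrist force passes 120 N, or if a joint passes its speed limit or range.

## Robot

A 7-joint arm with a two-finger parallel gripper is mounted at the origin on the work surface. World frame = base frame: x ahead of the robot, y to its left, z up, the work surface at z = 0. Lengths are in m, angles in rad, forces in N, time in s.
With the tool pointing down it reaches from about 0.375 to 0.925 m from the base axis. Payload 3.1 kg.
Tool frame: the origin (TCP) lies at the very end of the fingers, on their centre line; the grasp point (between the pads) lies r.pinch_z behind it (r.pinch_z is the distance from the TCP to the grasp point, in m); z points along the fingers, x is the direction in which the jaws open and shut, and the axes are right-handed (so a half turn about z gives the same grasp; the last joint's range is limited). The gripper opens to 85 mm and grips with 20 to 120 N. Pads are 22 mm wide; open, the fingers measure 114 mm over their backs; the gripper's body (76 mm by 85 mm) begins 54 mm behind the grasp point. The pads swing forward as they close: fully open they stand 13 mm farther back than shut.
Start: joints at [1.236, 0.383, 0.044, 1.598, -0.018, 1.161, -0.05], TCP at [0.153, -0.632, 0.231] pointing down, gripper open.
Joint ranges: [-2.61, 2.61], [-0.41, 2.15], [-1.48, 1.57], [0, 2.5], [-1.57, 4.71], [0.05, 1.97], [-2.85, 2.85]. Speed limits (rad/s): [2.79, 2.79, 3.14, 3.14, 3.14, 3.14, 3.14].

## Interface

Orientations are given as a unit quaternion [w, x, y, z].
In Python, from station import r gives the robot as it stands.
- The arm moves only by the tool drive_tool, never from a script. Its argument "commands" is a list of rows, each a list of 3 entries, a list of its own where there are three numbers: the shift along the world's x, y, z in mm, then the turn about the world's z in rad, then the opening, from 0 (shut) to 1 (fully open). In form: [[[dx, dy, dz], spin, gripper], ...]. A call has 1 to 20 rows; each row shifts and turns the pose as measured when the row begins; what a row does not reach is not made up. A row lasts 1/10 s, in which the tool goes at most 50 mm and 8.59 degrees, less where a joint would pass 70% of its speed; a pose out of reach is approached as far as the arm can. A call with a gripper value outside its range is refused whole. The fingers move at their own pace and stop on an object; "grip_force" is the grip in N (left out, the last holds). Time passes only in rows, so rows that do not move let the fingers close. It gives the time, the measured TCP pose, the force and the opening at its end, in the units of the state.
- r.get_state(): the state, without advancing time (a new reading comes with each control period).
- r.capture(name): name is "scene" or "side" or "wrist"; returns a dict with "image" (420x560x3 uint8, red, green, blue), "range_z" (420x560 float32, m along the optical axis (not along the pixel's ray), 0 where there is no reading), "mtx" (3x3 intrinsics, pixels), "rvec" (rotation vector, rad) and "tvec" (3), from world to camera coordinates, as OpenCV has them. Camera axes: x right, y down, z forward; pixel columns grow to the right and rows downward; lengths in m; the calibration is good to about 2 mm. A picture is of the moment at which its call begins.
- r.close_job(): hands the job in, once; it reports no verdict.
Trained networks look in a picture, given as the dict that the camera call returned (one of the last four; its "shot" number tells which), for a name from the list of things; names that differ only in an ending like _2 or _b are one class to them, and where a whole thing is asked for, a point or a joint stands for the part that bears it (a point fixed in the world has none). Each returns a list of dicts, best first, with "score" (0 to 1); they miss things now and then, are a little off and sometimes report something else, mostly with a low value. They report only what shows in the picture. A call takes as long as a camera call. They do not tell look-alikes from the thing itself.
- r.masks_of(thing, picture): "region" (420x560 bool, what is visible of it) and "pixel" ([row, column] in pixels, amid what is visible of it).
The state is a dict: "t": time; "joints": joint angles; "joint_vel": joint speeds; "tau": joint torques, N m; "position": TCP position; "ee_rot": TCP orientation; "force": force on the tool from outside, world axes, zero at the start; "torque": the same for the moment, N m; "gripper_width": opening from 0.0 (shut) to 1.0 (fully open).
Only numpy, scipy, OpenCV 4.12 (cv2) and the standard library are available. Lean on these libraries where they do the work, as an engineer would, in place of code of your own. Each camera call takes 0.05 s, during which the arm holds its last target.

## Working session

There is one attempt and no reset: what is moved stays moved. The work goes in short steps, Python scripts to look and compute and a tool call to move; the robot and the scene stay as the last step left them, time stands still between calls to the robot, and variables do not carry over. Pictures are saved under pics/ and viewed, and the job is handed in when it is done.

Besides the shell and the picture viewer there is one more tool, called after ">>>" as name(argument=value, ...) on one line, values as JSON. drive_tool: Moves the arm, as the interface text tells. Its arguments: {"type":"object","properties":{"commands":{"type":"array","items":{"type":"array"}},"grip_force":{"type":"number"}},"required":["commands"]}

```bash
mkdir -p pics; ls; cat > h.py <<'E'
import numpy as np, cv2
from station import r
def save(im,n,box=None,s=1):
    im=im[:,:,::-1]
    if box: im=im[box[0]:box[1],box[2]:box[3]]
    im=cv2.resize(im,None,fx=s,fy=s,interpolation=cv2.INTER_CUBIC)
    cv2.imwrite('pics/'+n+'.png',im)
def cam(p):
    R=cv2.Rodrigues(np.array(p['rvec'],float))[0]; return R,np.array(p['tvec'],float).ravel(),np.array(p['mtx'])
def cloud(p):
    R,t,K=cam(p); z=p['range_z'].astype(float)
    v,u=np.indices(z.shape)
    c=np.stack([(u-K[0,2])/K[0,0]*z,(v-K[1,2])/K[1,1]*z,z],-1)
    w=(c-t)@R; w[z<=0]=np.nan; return w
def onplane(p,u,v,h):
    R,t,K=cam(p); d=R.T@np.array([(u-K[0,2])/K[0,0],(v-K[1,2])/K[1,1],1]); o=-R.T@t
    return o+d*(h-o[2])/d[2]
def proj(p,X):
    R,t,K=cam(p); c=R@np.array(X)+t; return (K@c/c[2])[:2]
E
python3 - <<'E'
from h import *
import pickle
for n in ['scene','side','wrist']:
    p=r.capture(n); save(p['image'],n+'0',s=1.4); pickle.dump(p,open(n+'0.pkl','wb'))
print(r.get_state(), r.pinch_z)
E
```

```text
pics
{'t': 0.15, 'joints': array([ 1.23621666,  0.38368184,  0.04384719,  1.59919985, -0.01790267,
        1.16123494, -0.04993222]), 'joint_vel': array([-0.00062768, -0.00180939,  0.00156117, -0.00457154, -0.00061557,
       -0.00089079, -0.00101152]), 'tau': array([ 1.29283435e-03, -4.34053552e+01,  1.02668077e+00, -2.49978268e+01,
        1.08055715e-02,  7.31521126e-03, -3.38174664e-05]), 'position': array([ 0.15229894, -0.63113858,  0.2301597 ]), 'ee_rot': array([-6.15691591e-04,  7.85687973e-01, -6.18622076e-01, -8.69922478e-04]), 'force': array([0.80265866, 0.33841407, 1.00211944]), 'torque': array([ 0.02269582,  0.00917087, -0.02459793]), 'gripper_width': 0.9976962407471389} 0.0187
```

View pics/scene0.png

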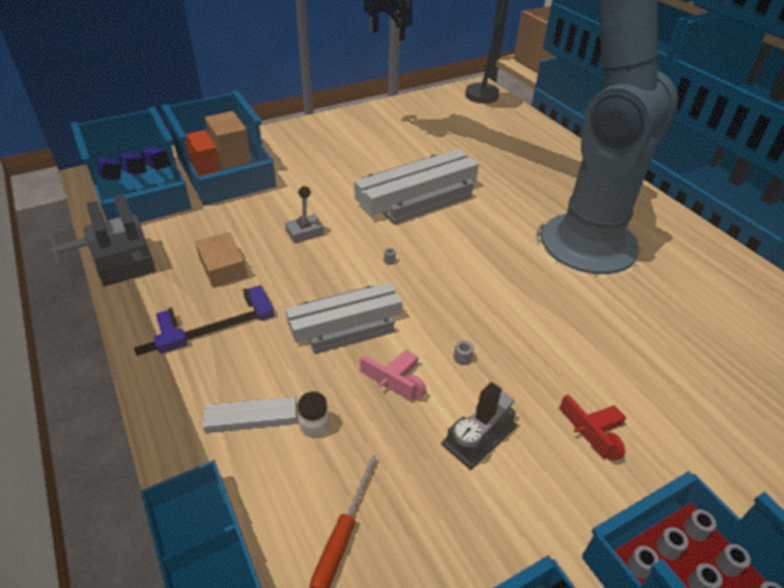

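View pics/side0.png

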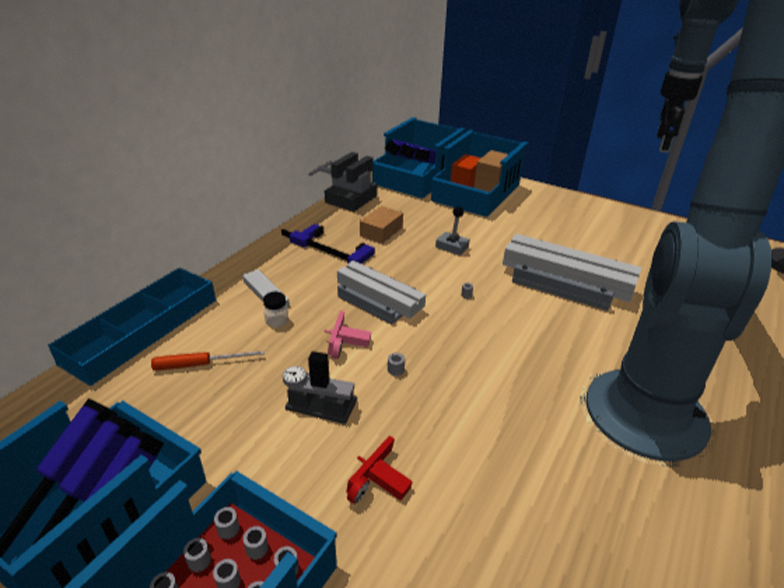

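View pics/wrist0.png

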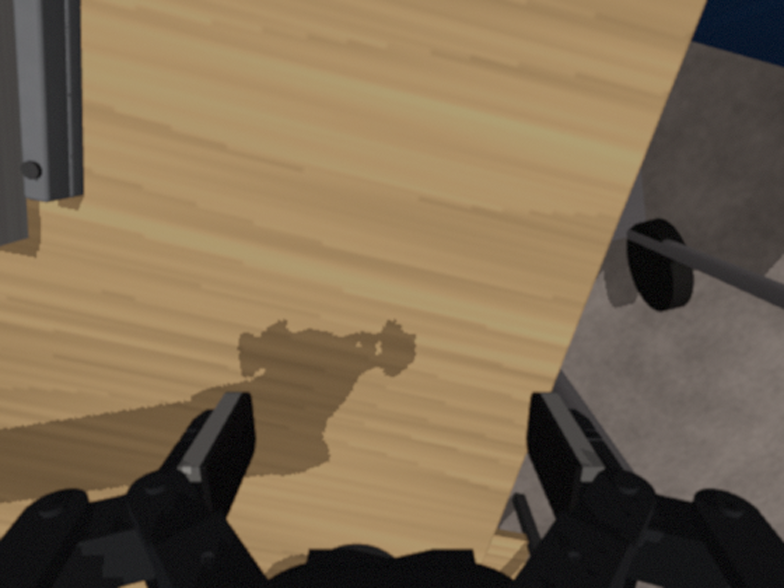

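The scene view (784x588) shows the gauge with its white dial at (467,432) and black handle at (488,402). Pink (393,375) and red (595,428) look-alikes lie nearby. There are two cradles with bars, one at (345,315) and one at (417,185), and the lever ball is at (305,192). Next I'll measure these.

```bash
python3 - <<'E'
from h import *
import pickle
P={n:r.capture(n) for n in ['scene','side']}
for n in P: pickle.dump(P[n],open(n+'1.pkl','wb'))
for n in P:
  W=cloud(P[n])
  for th in ['gauge_grip','dial','cradle','stand','lever_tip','lever_base','socket_a','jar']:
    try: m=r.masks_of(th,P[n])
    except Exception as e: print(th,e); continue
    for d in m[:3]:
      g=d['region']; w=W[g]; w=w[~np.isnan(w[:,0])]
      if len(w)==0: print(n,th,'nodepth');continue
      print(n,th,round(d['score'],2),np.round(d['pixel']),g.sum(),'med',np.round(np.median(w,0),3),'lo',np.round(np.percentile(w,3,0),3),'hi',np.round(np.percentile(w,97,0),3))
p=P['scene']; save(p['image'],'g1',(250,350,300,400),6)
save(p['image'],'c1',(100,260,190,360),4)
save(P['side']['image'],'g1s',(240,310,190,270),8)
E
```

```text
scene gauge_grip 0.87 [302. 426.] 1145 med [0.331 0.364 0.025] lo [0.272 0.306 0.004] hi [0.341 0.414 0.038]
scene gauge_grip 0.69 [233. 139.] 1263 med [ 0.811 -0.111  0.02 ] lo [ 0.67  -0.168  0.003] hi [ 0.894 -0.098  0.025]
scene gauge_grip 0.67 [265. 287.] 902 med [0.544 0.133 0.025] lo [0.5   0.091 0.006] hi [0.58  0.185 0.039]
scene dial 0.91 [297. 345.] 952 med [0.49  0.294 0.066] lo [0.43  0.272 0.044] hi [0.536 0.318 0.117]
scene dial 0.64 [304. 428.] 1087 med [0.332 0.364 0.025] lo [0.274 0.307 0.007] hi [0.341 0.414 0.038]
scene dial 0.64 [268. 284.] 910 med [0.544 0.134 0.025] lo [0.502 0.091 0.006] hi [0.581 0.185 0.039]
scene cradle 0.82 [225. 248.] 2733 med [ 0.565 -0.006  0.037] lo [ 0.468 -0.058  0.005] hi [0.654 0.032 0.046]
scene cradle 0.81 [132. 299.] 3078 med [ 0.253 -0.284  0.05 ] lo [ 0.105 -0.362  0.003] hi [ 0.379 -0.244  0.066]
scene stand 0.95 [316. 346.] 787 med [0.497 0.303 0.016] lo [0.429 0.278 0.004] hi [0.535 0.322 0.045]
scene stand 0.47 [185. 157.] 990 med [ 0.713 -0.247  0.044] lo [ 0.678 -0.318  0.003] hi [ 0.745 -0.221  0.048]
scene lever_tip 0.
[... 1438 characters left out ...]
 0.296 0.063] lo [0.431 0.269 0.046] hi [0.528 0.319 0.115]
side cradle 0.65 [214. 270.] 1753 med [ 0.545 -0.002  0.032] lo [ 0.458 -0.057 -0.001] hi [0.647 0.035 0.044]
side stand 0.58 [292. 228.] 851 med [0.466 0.304 0.013] lo [ 0.424  0.258 -0.001] hi [0.515 0.324 0.044]
side lever_tip 0.3 [271. 227.] 964 med [0.475 0.295 0.062] lo [0.427 0.258 0.009] hi [0.533 0.319 0.115]
side lever_base 0.6 [171. 326.] 362 med [ 0.514 -0.292  0.022] lo [ 0.485 -0.365 -0.002] hi [ 0.552 -0.275  0.108]
side jar 0.78 [221. 196.] 386 med [0.683 0.164 0.037] lo [0.67  0.136 0.004] hi [0.712 0.177 0.059]
side jar 0.6 [212. 271.] 1610 med [ 0.545 -0.001  0.033] lo [ 0.458 -0.05   0.004] hi [0.641 0.035 0.044]
```

View pics/g1.png

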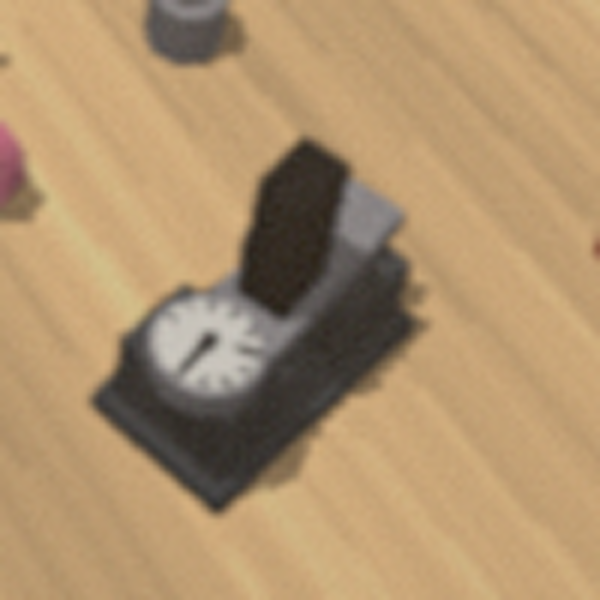

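View pics/c1.png

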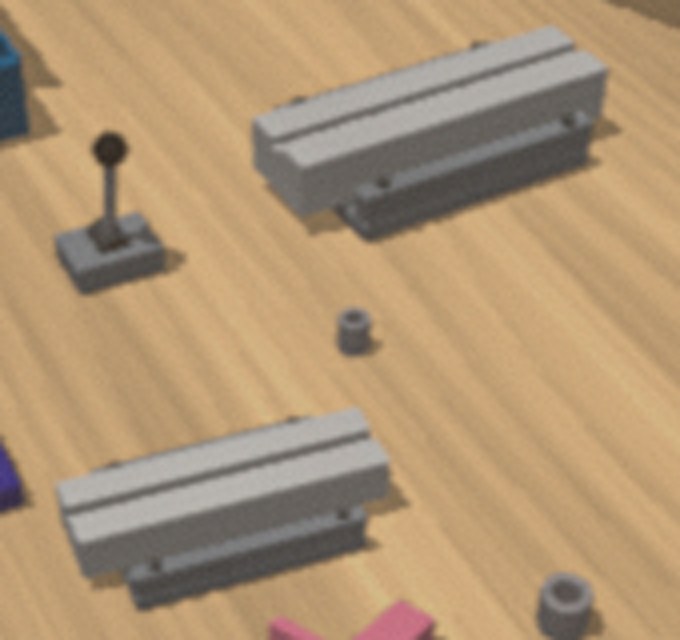

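```bash
python3 - <<'E'
from h import *
import pickle
for n in ['scene','side']:
  p=pickle.load(open(n+'1.pkl','rb')); W=cloud(p); x,y,z=W[...,0],W[...,1],W[...,2]
  def rep(name,m):
    w=W[m][:,:2].astype(np.float32)
    (c,s,a)=cv2.minAreaRect(w); print(n,name,len(w),'mean',w.mean(0).round(4),'rect',np.round(c,4),np.round(s,4),round(a,1), 'z',np.median(z[m]).round(4))
  near=(x>.38)&(x<.6)&(y>.22)&(y<.37)
  rep('handle top',near&(z>.109)&(z<.122))
  rep('dial',near&(z>.063)&(z<.071)&(p['image'].sum(2)>300))
  rep('foot+',near&(z>.049)&(z<.058))
  rep('stand',near&(z>.02)&(z<.046))
  b=(x>.42)&(x<.7)&(y>-.1)&(y<.08)
  rep('bar top',b&(z>.0405)&(z<.049))
  rep('cradle',b&(z>.008)&(z<.034))
  m=b&(z>.0405)&(z<.049)
  w=W[m]; q=w[:,:2]-w[:,:2].mean(0); u,s,v=np.linalg.svd(q,full_matrices=False); print('bar dir',v[0], np.degrees(np.arctan2(v[0][1],v[0][0])))
  l=(abs(x-.52)<.05)&(abs(y+.3)<.05)
  rep('ball',l&(z>.088)&(z<.13)); rep('base',l&(z>.015)&(z<.03))
E
```

```text
scene handle top 144 mean [0.4795 0.2884] rect [0.478  0.2873] [0.0292 0.0195] 19.4 z 0.1154
scene dial 264 mean [0.5197 0.302 ] rect [0.5193 0.3014] [0.0376 0.0391] 74.7 z 0.0664
scene foot+ 236 mean [0.4647 0.2892] rect [0.4805 0.2896] [0.121 0.033] 19.7 z 0.054
scene stand 387 mean [0.49   0.2996] rect [0.4772 0.2845] [0.1076 0.0508] 15.2 z 0.0373
scene bar top 1188 mean [ 0.5606 -0.0251] rect [ 0.558  -0.0262] [0.0587 0.2002] 83.5 z 0.0441
scene cradle 1182 mean [0.5719 0.0031] rect [ 0.5809 -0.0257] [0.1117 0.2504] 79.2 z 0.0241
bar dir [ 0.99335215 -0.11511521] -6.610270263897553
scene ball 65 mean [ 0.5173 -0.2974] rect [ 0.518  -0.2988] [0.0181 0.0237] 60.1 z 0.1074
scene base 262 mean [ 0.5243 -0.2959] rect [ 0.5214 -0.3029] [0.055  0.0715] 88.8 z 0.0249
side handle top 96 mean [0.4754 0.2904] rect [0.4765 0.2892] [0.0274 0.0216] 22.3 z 0.1141
side dial 131 mean [0.5191 0.3027] rect [0.5183 0.3019] [0.0359 0.0341] 69.2 z 0.0648
side foot+ 319 mean [0.4612 0.2875] rect [0.4768 0.2906] [0.1111 0.0334] 21.9 z 0.0525
side stand 355 mean [0.4666 0.3044] rect [0.473  0.2904] [0.1045 0.052 ] 10.0 z 0.0367
side bar top 514 mean [ 0.5501 -0.0226] rect [ 0.557 -0.024] [0.0579 0.2007] 83.8 z 0.042
side cradle 771 mean [0.5497 0.0075] rect [ 0.5801 -0.0237] [0.1109 0.2499] 78.4 z 0.0229
bar dir [-0.99239218  0.12311686] 172.9279800602031
side ball 47 mean [ 0.5104 -0.2958] rect [ 0.5115 -0.2985] [0.0205 0.0226] 27.7 z 0.1045
side base 166 mean [ 0.516  -0.2939] rect [ 0.5183 -0.2984] [0.0694 0.0516] 1.2 z 0.0221
```

View pics/g1s.png

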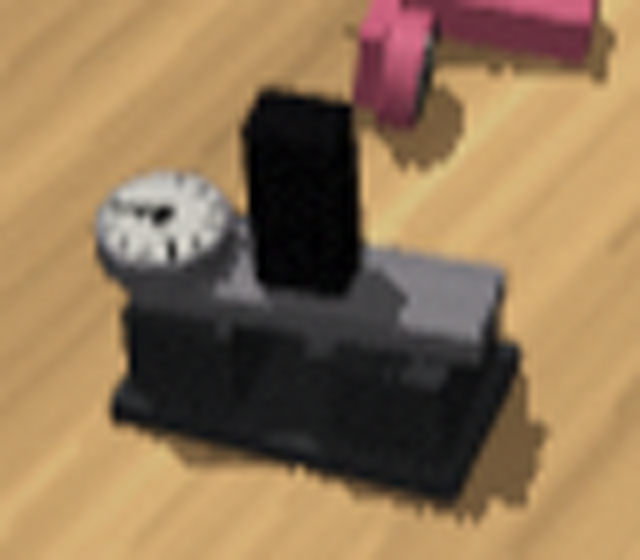

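The gauge on its stand is the grey and black one with the white dial. The handle is at (0.478, 0.288), the heights match (top 0.115), and the yaw is about 19°. The pink and red ones are the look-alikes to leave alone. The smaller cradle and bar (200 x 58 mm measured, top 0.044) is at (0.558, -0.025), yaw about -6.7°. The other pair is larger. I'll go over the bar for a precise look at the groove.

>>> drive_tool(commands=[[[30,33,3],0,1],[[30,33,3],0,1],[[30,33,3],0,1],[[30,33,3],0,1],[[30,33,3],0,1],[[30,33,3],0,1],[[30,33,3],0,1],[[30,33,3],0,1],[[30,33,3],0,1],[[20,36,3],0,1],[[15,40,0],0,1],[[15,40,0],0,1],[[15,40,0],0,1],[[15,40,0],0,1],[[15,40,0],0,1],[[0,20,0],0,1],[[0,0,0],0,1]])

```text
t: 2.75
position: [0.5233, -0.055, 0.2673]
ee_rot: [0.0, 0.784, -0.621, 0.006]
force: [0.4, 0.4, 0.1]
gripper_width: 0.996
```

```bash
python3 - <<'E'
from h import *
import pickle
p=r.capture('wrist'); pickle.dump(p,open('w2.pkl','wb')); save(p['image'],'w2',s=1.4)
R,t,K=cam(p); print(-R.T@t, r.get_state()['position'],r.get_state()['ee_rot'])
E
```

```text
[ 0.60420464 -0.03562342  0.41052674] [ 0.52337642 -0.05682162  0.26738451] [ 5.50750992e-04  7.82856800e-01 -6.22172892e-01  5.98494201e-03]
```

View pics/w2.png

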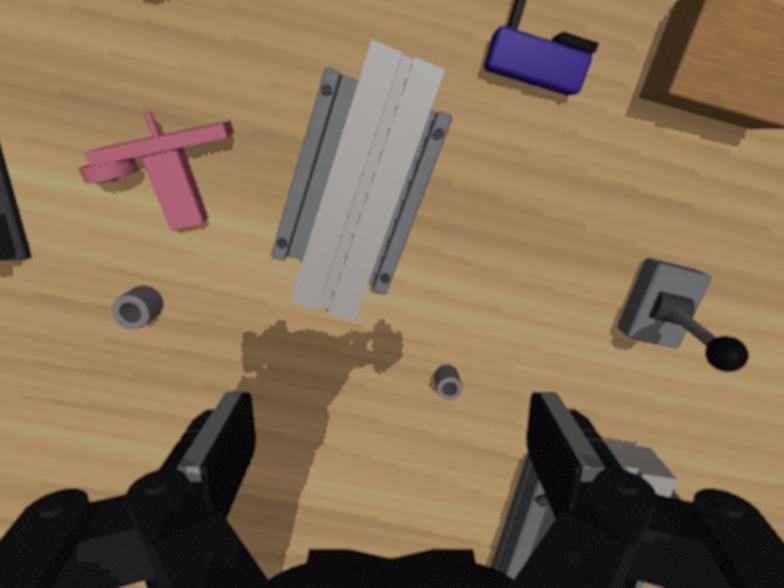

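The wrist view shows the bar from (405,55) to (325,305) with the groove along its middle, socket (447,383), lever (700,320) and pink look-alike (160,170). I'll fit the bar and groove lines from this.

```bash
cat >> h.py <<'E'
def barfit(p,h=0.044):
    # rectify the bar-top plane, 0.25 mm/px, in world axes
    s=0.0005; x0,x1,y0,y1=.44,.68,-.09,.05
    W,H=int((x1-x0)/s),int((y1-y0)/s)
    src=np.float32([[x0,y0],[x1,y0],[x1,y1],[x0,y1]])
    pix=np.float32([proj(p,[a,b,h]) for a,b in src])
    M=cv2.getPerspectiveTransform(pix,np.float32([[0,0],[W,0],[W,H],[0,H]]))
    return cv2.warpPerspective(p['image'],M,(W,H),flags=cv2.INTER_CUBIC),(x0,y0,s)
E
python3 - <<'E'
from h import *
import pickle
p=pickle.load(open('w2.pkl','rb'))
im,(x0,y0,s)=barfit(p); save(im,'rect2',s=1.6)
g=im.astype(float).mean(2)
# edges: columns -> brightness threshold
pts={'lo':[],'hi':[],'gr':[]}
sat=im.max(2).astype(float)-im.min(2)
for x in np.arange(.49,.63,.002):
    c=int((x-x0)/s); col=cv2.GaussianBlur(g,(3,3),0)[:,c-2:c+3].mean(1)
    yc=-.025-.117*(x-.558)
    ys=y0+s*np.arange(len(col))
    m=abs(ys-yc)<.05
    br=(col>140)&m
    if x in (.49,): print(col[::6].round())
    k=np.where(br)[0]
    if len(k)==0: continue
    pts['lo'].append((x,ys[k[0]])); pts['hi'].append((x,ys[k[-1]]))
    mm=abs(ys-yc)<.01; kk=np.where(mm)[0]; j=kk[np.argmin(col[kk])]; pts['gr'].append((x,ys[j]))
for k,v in pts.items():
    v=np.array(v); f=np.polyfit(v[:,0]-.558,v[:,1],1); res=v[:,1]-np.polyval(f,v[:,0]-.558); 
    ok=abs(res)<.002; f=np.polyfit(v[ok,0]-.558,v[ok,1],1); print(k,f.round(4),np.degrees(np.arctan(f[0])),ok.sum(),len(v),res.std())
E
```

```text
[139. 139. 138. 140. 139. 139. 139. 140. 139. 113. 110. 110. 104.  86.
 136. 153. 154. 153. 153. 154. 153. 154. 140. 151. 151. 143. 154. 153.
 153. 153. 154. 154. 154. 144. 142. 142. 142. 142. 142. 142. 142. 142.
 142. 142. 142. 142. 142.]
lo [-0.1213 -0.0542] -6.91680543647624 30 70 0.006180139480517433
hi [-0.1167 -0.0003] -6.653541267172585 40 70 0.0048542048960309465Traceback (most recent call last):
  File "<stdin>", line 22, in <module>
    raise TypeError("expected non-empty vector for x")
TypeError: expected non-empty vector for x
```

View pics/rect2.png

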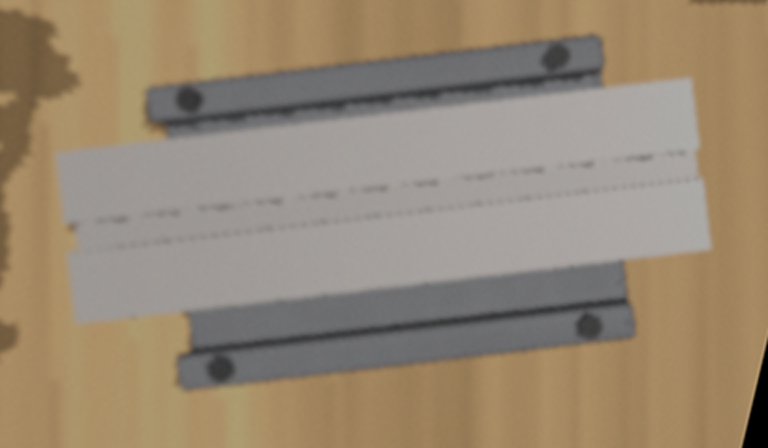

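The bar edges at x=0.558 are y=-0.0542 and -0.0003. That is 53.5 mm wide (should be 54), so the groove centre is y≈-0.0272 with slope -0.119 (-6.8°). Now over to the gauge.

>>> drive_tool(commands=[[[-5,40,-5],0.048,1],[[-5,40,-5],0.048,1],[[-5,40,-5],0,1],[[-5,40,-5],0,1],[[-5,40,-5],0,1],[[-5,40,-5],0,1],[[-5,40,-5],0,1],[[-5,40,-5],0,1],[[-5,20,-5],0,1],[[0,0,0],0,1],[[0,0,0],0,1]])

```text
t: 3.9
position: [0.4857, 0.2596, 0.221]
ee_rot: [0.004, 0.798, -0.603, 0.014]
force: [-0.1, -0.5, 0.7]
gripper_width: 0.999
```

```bash
python3 - <<'E'
from h import *
import pickle
p=r.capture('wrist'); pickle.dump(p,open('w3.pkl','wb')); save(p['image'],'w3',s=1.4)
s=r.get_state(); q=s['ee_rot']; print(s['position'],q,np.degrees(2*np.arctan2(q[2],q[1])))
W=cloud(p); x,y,z=W[...,0],W[...,1],W[...,2]
near=(x>.4)&(x<.56)&(y>.22)&(y<.36)
dk=p['image'].sum(2)
for nm,m in [('handletop',near&(z>.112)&(z<.12)),('foot',near&(z>.048)&(z<.058)),('dial',near&(z>.063)&(z<.071)&(dk>300))]:
    w=W[m][:,:2].astype(np.float32)
    if len(w)>5: print(nm,len(w),cv2.minAreaRect(w),w.mean(0))
E
```

```text
[0.48575104 0.25921047 0.22094923] [ 0.00450825  0.79719281 -0.60355637  0.01352845] -74.25888185946452
handletop 922 ((0.47963693737983704, 0.28632113337516785), (0.02831673063337803, 0.020147232338786125), 19.99329948425293) [0.480469 0.286283]
foot 1347 ((0.483448326587677, 0.2868504226207733), (0.11916987597942352, 0.03354818373918533), 17.103986740112305) [0.46562478 0.27787942]
dial 1611 ((0.5184618830680847, 0.302654504776001), (0.03895973041653633, 0.045133452862501144), 55.23685836791992) [0.5213887  0.30091622]
```

View pics/w3.png

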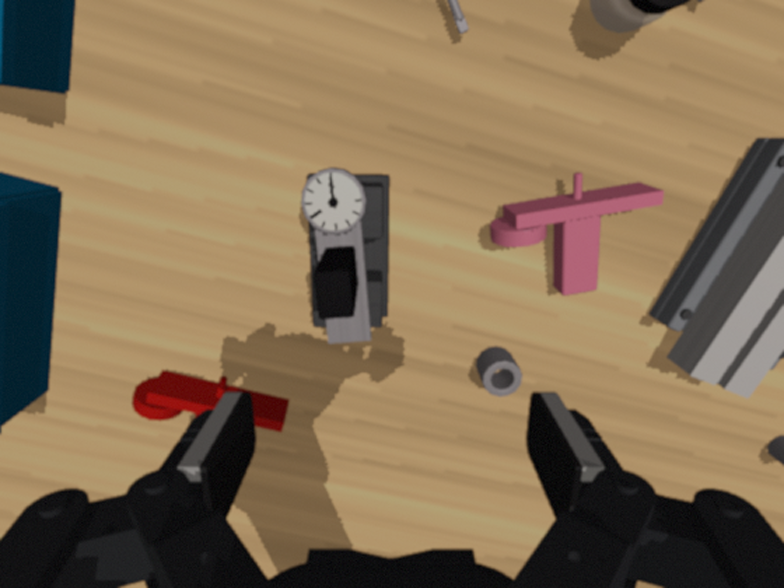

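The wrist view shows the gauge's dial at (333,200) and handle at (337,282). The pink and red ones are apart from it. The handle is at (0.4796, 0.2863), yaw about 19.5°, and the tool has picked up a slight tilt, so I'll move gently and re-check.

>>> drive_tool(commands=[[[-3,14,0],0.033,1],[[-3,14,0],0.033,1],[[0,0,0],0,1],[[0,0,0],0,1],[[0,0,0],0,1]])

```text
t: 4.45
position: [0.4828, 0.2831, 0.2217]
ee_rot: [0.004, 0.815, -0.579, 0.015]
force: [-0.1, -0.0, -0.8]
gripper_width: 0.997
```

```bash
cat >> h.py <<'E'
def st():
    s=r.get_state(); q=s['ee_rot']; w,x,y,z=q
    zt=np.array([2*(x*z+w*y),2*(y*z-w*x),1-2*(x*x+y*y)])
    xt=np.array([1-2*(y*y+z*z),2*(x*y+w*z),2*(x*z-w*y)])
    print('t',round(s['t'],2),'pos',s['position'].round(4),'xdir',np.degrees(np.arctan2(xt[1],xt[0])).round(2),'ztool',zt.round(4),'xz',xt[2].round(4),'F',s['force'].round(1),'M',s['torque'].round(2),'g',round(s['gripper_width'],3)); return s
E
python3 -c "
from h import *
print(st()['joints'])"
```

```text
t 4.45 pos [0.4828 0.2831 0.2217] xdir -70.74 ztool [ 0.02   -0.0251 -0.9995] xz 0.0303 F [-0.1 -0.  -0.8] M [-0.01  0.05 -0.03] g 0.997
[-0.04135308  0.29108803 -0.67521935  1.80409161  0.23648795  1.11965162
 -2.03508425]
```

>>> drive_tool(commands=[[[0,-40,0],0,1],[[0,-40,0],0,1],[[0,-40,0],0,1],[[0,-40,0],0,1],[[0,0,0],0,1],[[0,0,0],0,1]])

```text
t: 5.05
position: [0.4815, 0.1179, 0.2225]
ee_rot: [0.003, 0.816, -0.578, 0.016]
force: [-0.1, 0.4, 0.9]
gripper_width: 0.999
```

```bash
python3 -c "
from h import *
print(st()['joints'])"
```

```text
t 5.05 pos [0.4815 0.1179 0.2225] xdir -70.67 ztool [ 0.0214 -0.0235 -0.9995] xz 0.0293 F [-0.1  0.4  0.9] M [0.07 0.03 0.02] g 0.999
[ 0.22921585  0.1335238  -0.60678985  1.95615355  0.12072186  1.0672102
 -1.66402146]
```

>>> drive_tool(commands=[[[0,0,0],0.1,1],[[0,0,0],0.1,1],[[0,0,0],0.1,1],[[0,0,0],0,1],[[0,0,0],0,1]])

```text
t: 5.55
position: [0.4814, 0.1225, 0.2232]
ee_rot: [-0.0, 0.896, -0.443, 0.016]
force: [-0.3, 0.5, -0.3]
gripper_width: 0.998
```

```bash
python3 -c "
from h import *
st()"
```

```text
t 5.55 pos [0.4814 0.1225 0.2232] xdir -52.61 ztool [ 0.0287 -0.0141 -0.9995] xz 0.0286 F [-0.3  0.5 -0.3] M [0.01 0.02 0.05] g 0.998
```

>>> drive_tool(commands=[[[0,0,0],-0.1,1],[[0,0,0],-0.1,1],[[0,0,0],-0.1,1],[[0,0,0],0,1],[[0,0,0],0,1]])

```text
t: 6.05
position: [0.4812, 0.1263, 0.2233]
ee_rot: [0.002, 0.817, -0.577, 0.016]
force: [-0.8, -0.1, 0.2]
gripper_width: 1.0
```

```bash
python3 -c "
from h import *
st()"
```

```text
t 6.05 pos [0.4812 0.1263 0.2233] xdir -70.45 ztool [ 0.0233 -0.0209 -0.9995] xz 0.0275 F [-0.8 -0.1  0.2] M [ 0.04  0.04 -0.04] g 1.0
```

>>> drive_tool(commands=[[[40,0,0],0,1],[[40,0,0],0,1],[[40,0,0],0,1],[[0,0,0],0,1],[[0,0,0],0,1]])

```text
t: 6.55
position: [0.6018, 0.1263, 0.2201]
ee_rot: [0.005, 0.819, -0.573, 0.014]
force: [0.8, 0.8, -0.1]
gripper_width: 0.997
```

```bash
python3 -c "
from h import *
st()"
```

```text
t 6.55 pos [0.6018 0.1263 0.2201] xdir -69.99 ztool [ 0.0174 -0.0237 -0.9996] xz 0.0282 F [ 0.8  0.8 -0.1] M [ 0.06  0.03 -0.06] g 0.997
```

>>> drive_tool(commands=[[[-40,0,0],0,1],[[-40,0,0],0,1],[[-40,0,0],0,1],[[0,0,0],0,1],[[0,0,0],0,1]])

```text
t: 7.05
position: [0.4719, 0.1254, 0.2163]
ee_rot: [0.008, 0.82, -0.572, 0.012]
force: [0.5, -0.8, 1.1]
gripper_width: 0.997
```

```bash
python3 -c "
from h import *
st()"
```

```text
t 7.05 pos [0.4719 0.1254 0.2163] xdir -69.75 ztool [ 0.0108 -0.027  -0.9996] xz 0.0291 F [ 0.5 -0.8  1.1] M [ 0.08  0.03 -0.01] g 0.997
```

>>> drive_tool(commands=[[[0,20,0],0,1],[[0,20,0],0,1],[[0,20,0],0,1],[[0,20,0],0,1],[[0,20,0],0,1],[[0,20,0],0,1],[[0,20,0],0,1],[[0,0,0],0,1],[[0,0,0],0,1]])

```text
t: 7.95
position: [0.4763, 0.2705, 0.22]
ee_rot: [0.005, 0.82, -0.573, 0.015]
force: [-0.1, -0.5, -0.5]
gripper_width: 1.0
```

```bash
python3 -c "
from h import *
st()"
```

```text
t 7.95 pos [0.4763 0.2705 0.22  ] xdir -69.91 ztool [ 0.0185 -0.0244 -0.9995] xz 0.0293 F [-0.1 -0.5 -0.5] M [ 0.    0.04 -0.03] g 1.0
```

>>> drive_tool(commands=[[[0,0,-20],0,1],[[0,0,-20],0,1],[[0,0,0],0,1],[[0,0,0],0,1]])

```text
t: 8.35
position: [0.4794, 0.2662, 0.1805]
ee_rot: [0.004, 0.818, -0.575, 0.016]
force: [0.4, 0.6, 0.6]
gripper_width: 1.001
```

```bash
python3 -c "
from h import *
st()"
```

```text
t 8.35 pos [0.4794 0.2662 0.1805] xdir -70.25 ztool [ 0.0219 -0.0262 -0.9994] xz 0.032 F [0.4 0.6 0.6] M [ 0.1  -0.   -0.01] g 1.001
```

The tilt of about 1.8° stays with the tool and the row commands can't remove it. The foot should settle flat when released, and I'll allow for the tilt when aiming. Now descending to the handle.

>>> drive_tool(commands=[[[0,20,0],0,1],[[0,0,0],0,1],[[0,0,-20],0,1],[[0,0,-20],0,1],[[0,0,-20],0,1],[[0,0,0],0,1],[[0,0,0],0,1]])

```text
t: 9.05
position: [0.4864, 0.2809, 0.1265]
ee_rot: [0.002, 0.815, -0.578, 0.022]
force: [0.2, 0.3, 0.8]
gripper_width: 0.998
```

```bash
python3 - <<'E'
from h import *
st()
p=r.capture('wrist'); save(p['image'],'w4',s=1.4)
E
```

```text
t 9.05 pos [0.4864 0.2809 0.1265] xdir -70.72 ztool [ 0.0332 -0.0277 -0.9991] xz 0.0371 F [0.2 0.3 0.8] M [ 0.06 -0.   -0.01] g 0.998
```

View pics/w4.png

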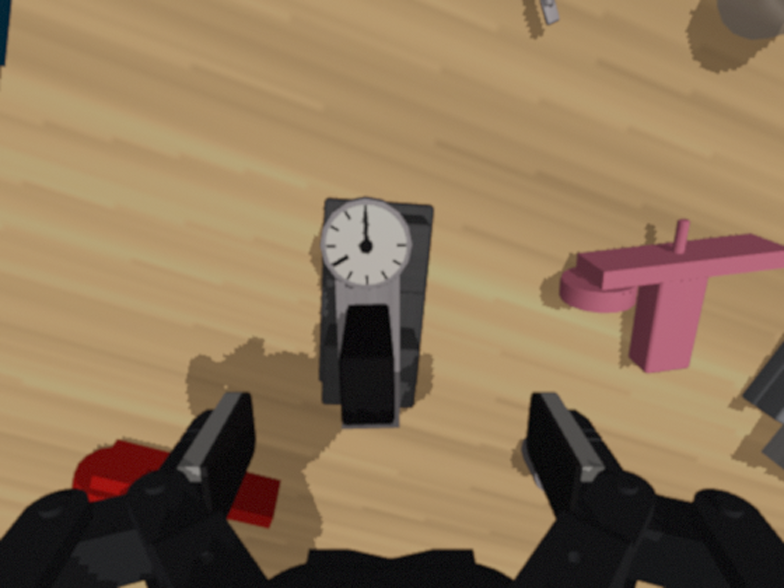

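>>> drive_tool(commands=[[[0,0,40],0,1],[[0,0,40],0,1],[[0,0,0],0,1],[[0,0,0],0,1]])

```text
t: 9.5
position: [0.4875, 0.2798, 0.2132]
ee_rot: [0.001, 0.815, -0.579, 0.023]
force: [-0.2, -0.4, -0.0]
gripper_width: 1.001
```

```bash
python3 -c "
from h import *
st()"
```

```text
t 9.5 pos [0.4875 0.2798 0.2132] xdir -70.81 ztool [ 0.0369 -0.0275 -0.9989] xz 0.0381 F [-0.2 -0.4 -0. ] M [-0.01  0.09 -0.04] g 1.001
```

>>> drive_tool(commands=[[[0,0,-6],0,1],[[0,0,-6],0,1],[[0,0,-6],0,1],[[0,0,-6],0,1],[[0,0,-6],0,1],[[0,0,-6],0,1],[[0,0,-6],0,1],[[0,0,-6],0,1],[[0,0,0],0,1]])

```text
t: 10.4
position: [0.4845, 0.2776, 0.1562]
ee_rot: [0.004, 0.815, -0.579, 0.021]
force: [-0.5, 0.4, 1.0]
gripper_width: 0.998
```

```bash
python3 -c "
from h import *
st()"
```

```text
t 10.4 pos [0.4845 0.2776 0.1562] xdir -70.75 ztool [ 0.029  -0.0316 -0.9991] xz 0.0394 F [-0.5  0.4  1. ] M [0.09 0.09 0.01] g 0.998
```

>>> drive_tool(commands=[[[-2,3,-10],0,1],[[-2,3,-10],0,1],[[-1,3,-10],0,1],[[0,0,-10],0,1],[[0,0,-10],0,1],[[0,0,-10],0,1],[[0,0,0],0,1],[[0,0,0],0,1]])

```text
t: 11.2
position: [0.4786, 0.2876, 0.0904]
ee_rot: [0.005, 0.815, -0.578, 0.021]
force: [-0.2, 0.5, 1.0]
gripper_width: 0.995
```

```bash
python3 - <<'E'
from h import *
s=st()
p=r.capture('wrist'); save(p['image'],'w5',s=1.4)
W=cloud(p); x,y,z=W[...,0],W[...,1],W[...,2]
near=(x>.4)&(x<.56)&(y>.22)&(y<.36)
m=near&(z>.112)&(z<.12)
w=W[m][:,:2].astype(np.float32)
if len(w)>5: print(len(w),cv2.minAreaRect(w))
E
```

```text
t 11.2 pos [0.4786 0.2876 0.0904] xdir -70.72 ztool [ 0.0284 -0.0315 -0.9991] xz 0.0391 F [-0.2  0.5  1. ] M [0.05 0.07 0.01] g 0.995
4297 ((0.47917941212654114, 0.2879694700241089), (0.028403213247656822, 0.11314623057842255), 20.855974197387695)
```

View pics/w5.png

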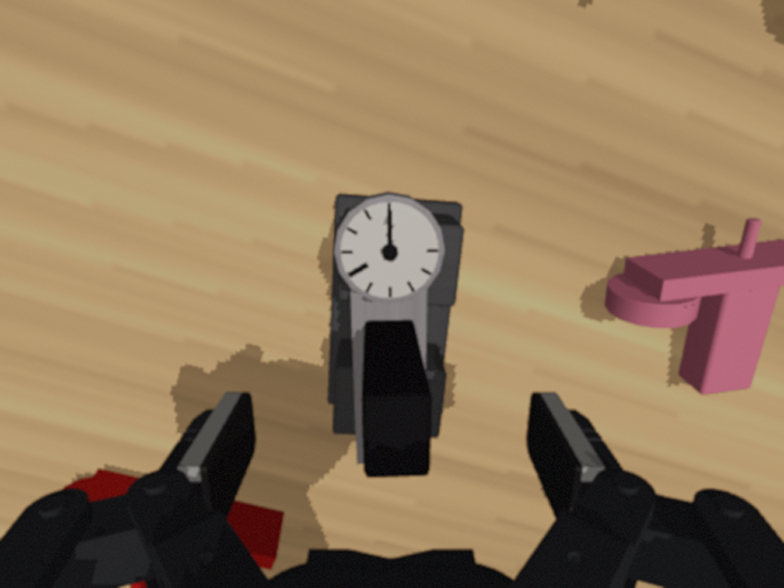

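The handle stands centred between the fingers, at (395,400) in the view. I'll lower the last bit and close gently.

>>> drive_tool(commands=[[[0,0,-9],0,1],[[0,0,-8],0,1],[[0,0,0],0,1],[[0,0,0],0,0],[[0,0,0],0,0],[[0,0,0],0,0],[[0,0,0],0,0],[[0,0,0],0,0],[[0,0,0],0,0],[[0,0,0],0,0],[[0,0,0],0,0],[[0,0,0],0,0]], grip_force=40)

```text
t: 12.45
position: [0.4801, 0.2883, 0.0738]
ee_rot: [0.003, 0.815, -0.579, 0.022]
force: [-0.2, -0.5, -0.9]
gripper_width: 0.23
```

```bash
python3 - <<'E'
from h import *
s=st()
p=r.capture('wrist'); save(p['image'],'w6',s=1.4)
E
```

```text
t 12.45 pos [0.4801 0.2883 0.0738] xdir -70.77 ztool [ 0.0318 -0.0295 -0.9991] xz 0.0384 F [-0.2 -0.5 -0.9] M [0.04 0.1  0.01] g 0.23
```

View pics/w6.png

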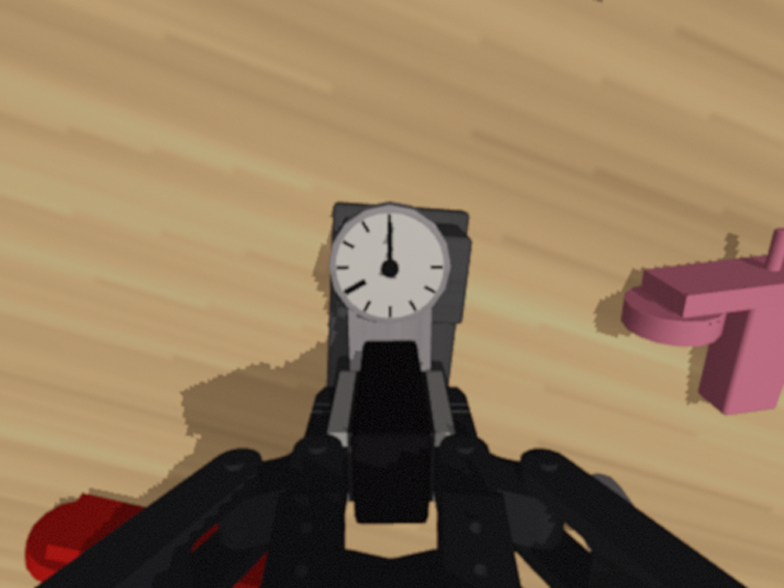

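Gripped: opening 0.23, about 19.6 mm. Lifting.

>>> drive_tool(commands=[[[0,0,8],0,0],[[0,0,8],0,0],[[0,0,8],0,0],[[0,0,10],0,0],[[0,0,10],0,0],[[0,0,10],0,0],[[0,0,10],0,0],[[0,0,0],0,0]], grip_force=60)

```text
t: 13.3
position: [0.4769, 0.2859, 0.141]
ee_rot: [0.006, 0.815, -0.579, 0.02]
force: [1.1, 0.5, -3.8]
gripper_width: 0.226
```

```bash
python3 - <<'E'
from h import *
s=st()
p=r.capture('wrist'); save(p['image'],'w7',s=1.4)
E
```

```text
t 13.3 pos [0.4769 0.2859 0.141 ] xdir -70.75 ztool [ 0.0264 -0.0334 -0.9991] xz 0.0402 F [ 1.1  0.5 -3.8] M [ 0.11  0.02 -0.  ] g 0.226
```

View pics/w7.png

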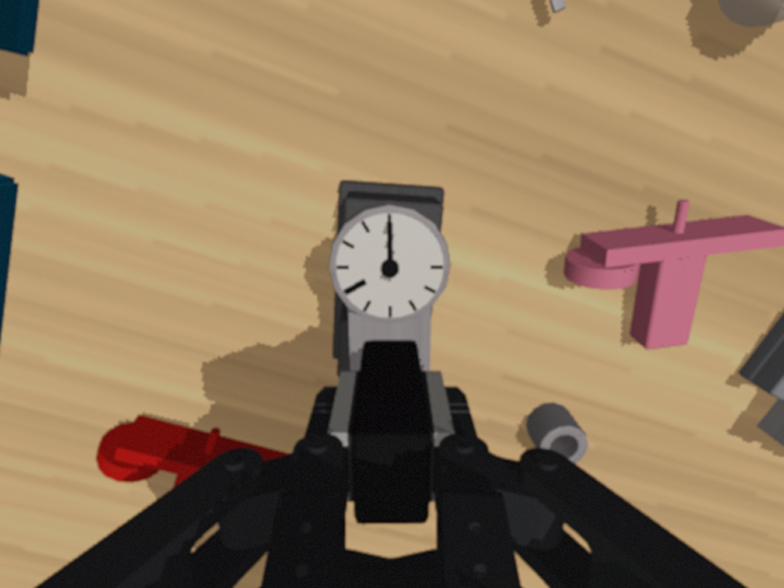

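The gauge is held (about 3.8 N extra weight) with the probe fully out, and the needle points straight away from the handle. Now carry it to the bar, turning it along the bar.

>>> drive_tool(commands=[[[6,-20,0],-0.05,0],[[8,-30,0],-0.05,0],[[8,-30,0],-0.05,0],[[8,-30,0],-0.05,0],[[8,-30,0],-0.05,0],[[8,-30,0],-0.05,0],[[8,-30,0],-0.05,0],[[8,-30,0],-0.05,0],[[8,-30,0],-0.05,0],[[4,-20,0],0,0],[[2,-10,0],0,0],[[0,0,0],0,0],[[0,0,0],0,0]])

```text
t: 14.65
position: [0.5459, -0.026, 0.1342]
ee_rot: [-0.017, -0.653, 0.757, -0.015]
force: [-0.3, 0.1, -4.9]
gripper_width: 0.225
```

```bash
python3 - <<'E'
from h import *
s=st()
p=r.capture('wrist'); save(p['image'],'w8',s=1.4)
E
```

```text
t 14.65 pos [ 0.5459 -0.026   0.1342] xdir -98.4 ztool [-0.0058 -0.0441 -0.999 ] xz 0.0445 F [-0.3  0.1 -4.9] M [ 0.11  0.02 -0.02] g 0.225
```

View pics/w8.png

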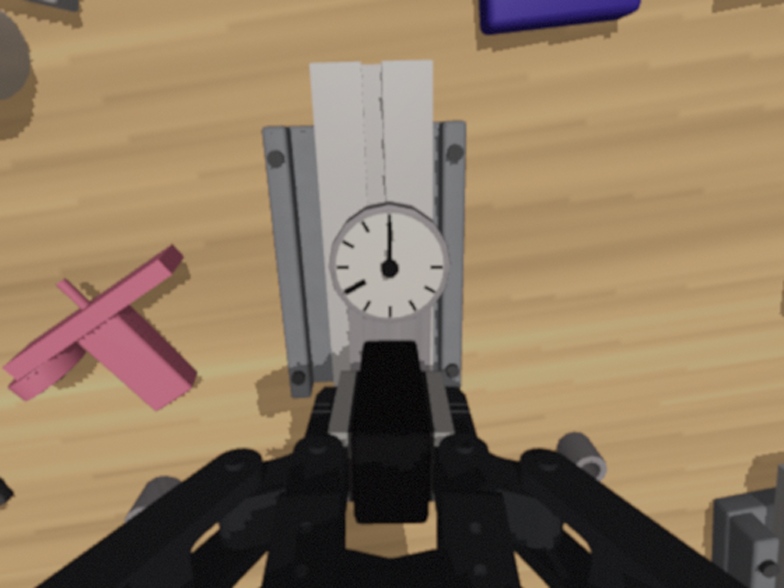

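```bash
cat >> h.py <<'E'
def groove(p,n=None,xa=.60,xb=.65):
    im,(x0,y0,s)=barfit(p); g=cv2.GaussianBlur(im.astype(np.float32).mean(2),(3,3),0)
    if n: save(im,n,s=1.6)
    sat=cv2.GaussianBlur((im.max(2).astype(np.float32)-im.min(2)),(3,3),0)
    E={'lo':[],'hi':[]}; 
    for x in np.arange(xa,xb,.001):
        c=int(round((x-x0)/s)); yc=-.0272-.119*(x-.558)
        ys=y0+s*np.arange(g.shape[0]); col=g[:,c]
        d=np.gradient(col)
        for k,off,sg in [('lo',-.027,1),('hi',.027,-1)]:
            m=np.where(abs(ys-yc-off)<.006)[0]; j=m[np.argmax(sg*d[m])]; E[k].append((x,ys[j]))
    out={}
    for k,v in E.items():
        v=np.array(v); 
        ok=np.ones(len(v),bool)
        for _ in range(4):
            f=np.polyfit(v[ok,0]-.558,v[ok,1],1); ok=abs(v[:,1]-np.polyval(f,v[:,0]-.558))<.001
        out[k]=f; print(k,f.round(4),ok.sum(),len(v))
    print('center at .558: ',(out['lo']+out['hi'])/2,'width',(out['hi']-out['lo'])[1]*np.cos(np.arctan(out['hi'][0])))
    return (out['lo']+out['hi'])/2
def mid(p,col):
    a=[onplane(p,col,v,.044) for v in (60,300)]; a=np.array(a)
    sl=(a[1,1]-a[0,1])/(a[1,0]-a[0,0]); 
    f=np.array([sl,a[0,1]-sl*(a[0,0]-.558)]); print('midplane',f,'deg',np.degrees(np.arctan(sl))); return f
def dialc(p):
    im=p['image'].astype(int); m=((im.min(2)>185)).astype(np.uint8); 
    return m
E
python3 - <<'E'
from h import *
p=r.capture('wrist'); print(p['mtx'])
import pickle; pickle.dump(p,open('w8.pkl','wb'))
f=groove(p,'rect8'); m=mid(p,278.4)
st()
for x in (.546,.6,.64): print(x,'groove-mid y (mm):',1000*(np.polyval(f,x-.558)-np.polyval(m,x-.558)))
save(p['image'],'w8d',(140,330,220,340),4)
E
```

```text
[[342.98440488   0.         278.84198829]
 [  0.         342.98440488 211.95233824]
 [  0.           0.           1.        ]]
lo [-0.1023 -0.0557] 38 51
hi [-1.165e-01  1.000e-04] 51 51
center at .558:  [-0.10937488 -0.0278261 ] width 0.05547250625689341
midplane [-0.14694426 -0.03248821] deg -8.359461148740992
t 14.75 pos [ 0.546  -0.0252  0.1343] xdir -98.29 ztool [-0.0055 -0.0442 -0.999 ] xz 0.0446 F [-0.  -0.5 -5. ] M [0.09 0.06 0.  ] g 0.224
0.546 groove-mid y (mm): 4.211278073322524
0.6 groove-mid y (mm): 6.240024918270255
0.64 groove-mid y (mm): 7.742800358972277
```

View pics/rect8.png

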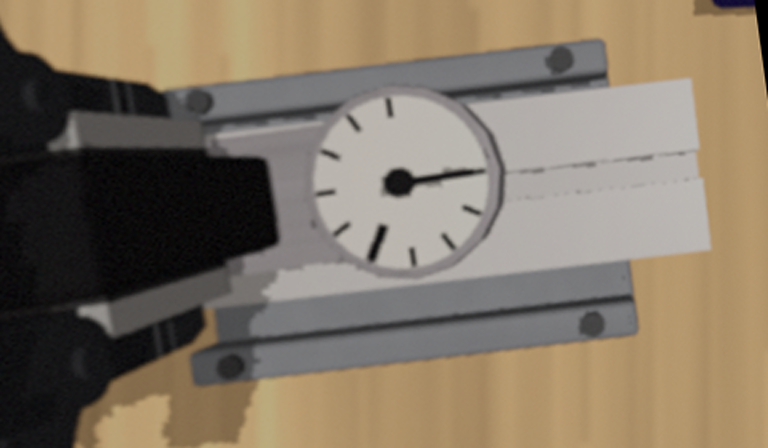

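View pics/w8d.png

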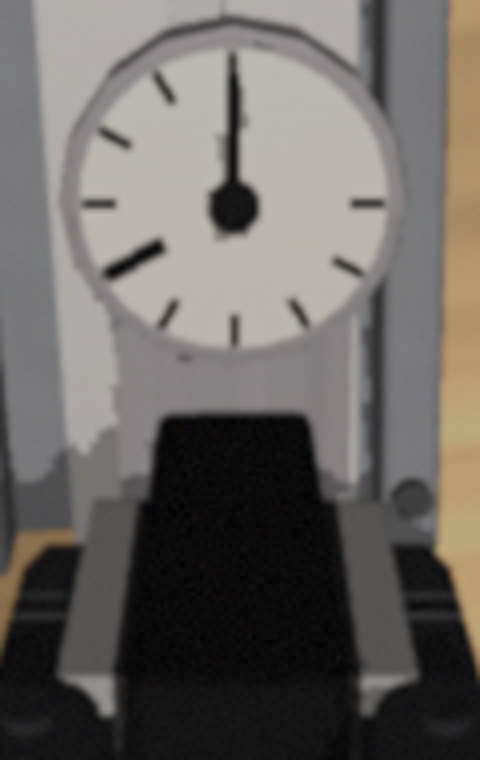

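>>> drive_tool(commands=[[[0,1,-4],0.027,0],[[0,1,-6],0,0],[[0,1,-6],0,0],[[0,0,-6],0,0],[[0,0,-6],0,0],[[0,0,0],0,0],[[0,0,0],0,0]])

```text
t: 15.45
position: [0.5449, -0.0154, 0.1032]
ee_rot: [-0.016, -0.669, 0.743, -0.014]
force: [0.3, -0.6, -4.6]
gripper_width: 0.223
```

```bash
python3 - <<'E'
from h import *
st()
p=r.capture('wrist')
f=groove(p); m=mid(p,278.2); save(p['image'],'w9',s=1.4)
for x in (.546,.6,.64): print(x,'groove-mid y (mm):',1000*(np.polyval(f,x-.558)-np.polyval(m,x-.558)),1000*(-.0272-.119*(x-.558)-np.polyval(m,x-.558)))
q=r.capture('side'); save(q['image'],'s9',(170,290,210,340),5)
E
```

```text
t 15.45 pos [ 0.5449 -0.0154  0.1032] xdir -96.05 ztool [-0.0051 -0.0416 -0.9991] xz 0.042 F [ 0.3 -0.6 -4.6] M [ 0.09 -0.05 -0.04] g 0.223
lo [-0.1109 -0.055 ] 51 51
hi [-1.152e-01 -1.000e-04] 51 51
center at .558:  [-0.1130543  -0.02755771] width 0.05460332971529809
midplane [-0.10613906 -0.01996378] deg -6.058636775527347
0.546 groove-mid y (mm): -7.510954200145747 -7.081890851729441
0.6 groove-mid y (mm): -7.884377238952914 -7.776381763839786
0.64 groove-mid y (mm): -8.160986897328595 -8.29081947651411
```

View pics/w9.png

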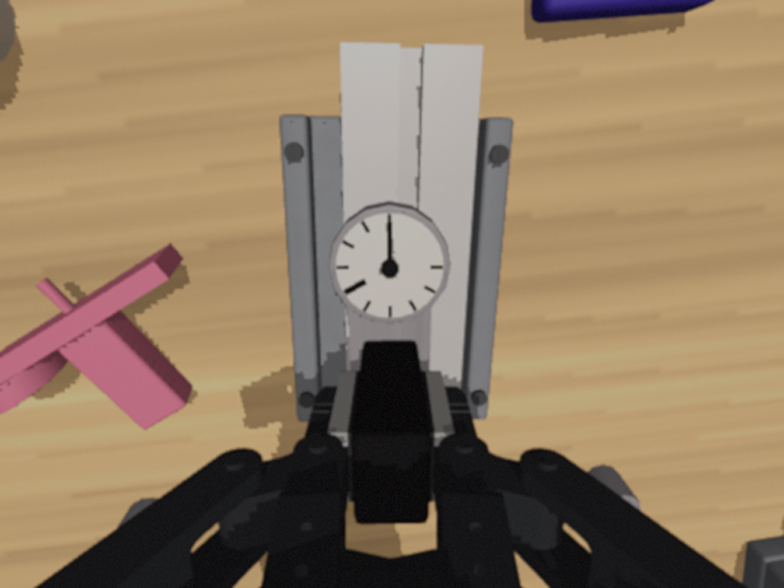

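View pics/s9.png

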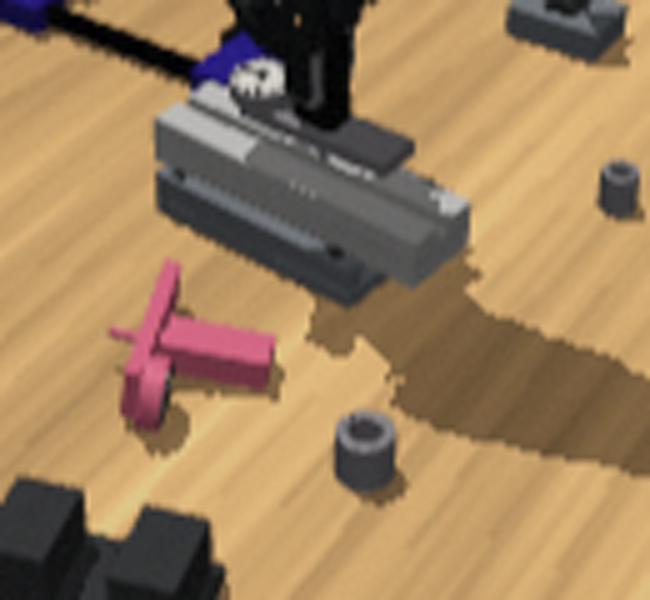

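>>> drive_tool(commands=[[[0,-4,0],-0.012,0],[[0,-3,0],0,0],[[0,0,0],0,0],[[0,0,0],0,0],[[0,0,0],0,0]])

```text
t: 16.05
position: [0.546, -0.0243, 0.1046]
ee_rot: [-0.015, -0.663, 0.748, -0.015]
force: [-0.6, -0.5, -4.7]
gripper_width: 0.227
```

```bash
cat > chk.py <<'E'
from h import *
import sys
st()
p=r.capture('wrist')
f=groove(p); m=mid(p,278.2)
if len(sys.argv)>1: save(p['image'],sys.argv[1],s=1.4)
for x in (.546,.6,.64): print(x,'groove-mid y (mm):',1000*(np.polyval(f,x-.558)-np.polyval(m,x-.558)),1000*(-.0272-.119*(x-.558)-np.polyval(m,x-.558)))
s=st(); P=s['position']; print('TCP-based', 1000*(-.0272-.119*(P[0]-.558)-(P[1]-.002)),'tip h over bar mm',1000*(P[2]-.0738+.026-.044))
E
python3 chk.py
```

```text
t 16.05 pos [ 0.546  -0.0243  0.1046] xdir -96.92 ztool [-0.0031 -0.0425 -0.9991] xz 0.0425 F [-0.6 -0.5 -4.7] M [ 0.13 -0.02  0.07] g 0.227
lo [-0.1048 -0.0555] 47 51
hi [-0.1173  0.0002] 51 51
center at .558:  [-0.11104866 -0.02768001] width 0.055285504547034896
midplane [-0.12162123 -0.02904995] deg -6.934326669269907
0.546 groove-mid y (mm): 1.2430649980955075 1.818490737678473
0.6 groove-mid y (mm): 1.813983841590039 1.9600370421455695
0.64 groove-mid y (mm): 2.236886688623027 2.064886156565651
t 16.1 pos [ 0.5461 -0.0242  0.1047] xdir -96.92 ztool [-0.003  -0.0424 -0.9991] xz 0.0424 F [ 1.   0.6 -3.9] M [ 0.02 -0.02  0.02] g 0.228
TCP-based 0.45514034632210265 tip h over bar mm 12.858293175495513
```

>>> drive_tool(commands=[[[0,1,-2],0,0],[[0,0,-2],0,0],[[0,0,-2],0,0],[[0,0,0],0,0],[[0,0,0],0,0],[[0,0,0],0,0]])

```text
t: 16.7
position: [0.5458, -0.0225, 0.0978]
ee_rot: [-0.015, -0.663, 0.748, -0.015]
force: [-0.3, 0.7, -4.1]
gripper_width: 0.223
```

```bash
python3 chk.py w10
```

```text
t 16.7 pos [ 0.5458 -0.0225  0.0978] xdir -96.86 ztool [-0.0036 -0.042  -0.9991] xz 0.0421 F [-0.3  0.7 -4.1] M [0.1  0.02 0.03] g 0.223
lo [-0.1095 -0.0552] 51 51
hi [-0.1183  0.0002] 51 51
center at .558:  [-0.11391403 -0.02751482] width 0.055025071177732886
midplane [-0.12049499 -0.02693567] deg -6.870730047153869
0.546 groove-mid y (mm): -0.6581209163214335 -0.282270237588398
0.6 groove-mid y (mm): -0.302748889395979 -0.20154074459960425
0.64 groove-mid y (mm): -0.039510350932685234 -0.14174112016345636
t 16.75 pos [ 0.5458 -0.0225  0.0979] xdir -96.86 ztool [-0.0035 -0.042  -0.9991] xz 0.0422 F [-0.1 -0.  -4.5] M [0.11 0.   0.01] g 0.227
TCP-based -1.2465655428782751 tip h over bar mm 6.064260312649158
```

View pics/w10.png

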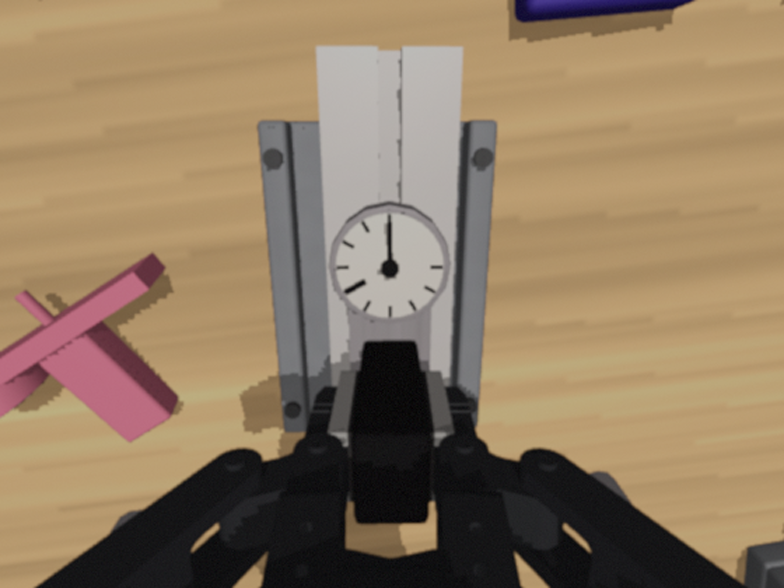

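>>> drive_tool(commands=[[[0,-0.5,-1.5],0,0],[[0,0,-1.5],0,0],[[0,0,-1.5],0,0],[[0,0,-1.5],0,0],[[0,0,-1.5],0,0],[[0,0,0],0,0],[[0,0,0],0,0]])

```text
t: 17.45
position: [0.546, -0.0232, 0.0897]
ee_rot: [-0.015, -0.663, 0.748, -0.015]
force: [-0.4, -0.7, -4.7]
gripper_width: 0.223
```

```bash
python3 chk.py
```

```text
t 17.45 pos [ 0.546  -0.0232  0.0897] xdir -96.88 ztool [-0.0033 -0.042  -0.9991] xz 0.0421 F [-0.4 -0.7 -4.7] M [0.11 0.02 0.01] g 0.223
lo [-0.1072 -0.0554] 51 51
hi [-0.1181  0.0002] 51 51
center at .558:  [-0.11264706 -0.0275801 ] width 0.05518448989842002
midplane [-0.12074958 -0.02727163] deg -6.885107987383009
0.546 groove-mid y (mm): -0.4057031089777785 0.05063022435555439
0.6 groove-mid y (mm): 0.03183325889521971 0.14510776869913755
0.64 groove-mid y (mm): 0.35593427213446993 0.21509113487956644
t 17.5 pos [ 0.5459 -0.0232  0.0897] xdir -96.87 ztool [-0.0034 -0.0421 -0.9991] xz 0.0422 F [-0.9  0.7 -5.3] M [ 0.09  0.05 -0.04] g 0.228
TCP-based -0.593075880301528 tip h over bar mm -2.0747224811348137
```

>>> drive_tool(commands=[[[0,0,-1.5],0,0],[[0,0,-1.5],0,0],[[0,0,0],0,0]])

```text
t: 17.8
position: [0.5461, -0.0232, 0.0867]
ee_rot: [-0.015, -0.663, 0.748, -0.015]
force: [0.1, 0.4, -5.3]
gripper_width: 0.226
```

>>> drive_tool(commands=[[[0,0,-1.5],0,0],[[0,0,-1],0,0],[[0,0,0],0,0]])

```text
t: 18.1
position: [0.5461, -0.0232, 0.0839]
ee_rot: [-0.015, -0.663, 0.748, -0.015]
force: [0.1, 0.3, -5.4]
gripper_width: 0.228
```

```bash
python3 chk.py
```

```text
t 18.1 pos [ 0.5461 -0.0232  0.0839] xdir -96.88 ztool [-0.003  -0.0421 -0.9991] xz 0.0421 F [ 0.1  0.3 -5.4] M [ 0.1   0.03 -0.01] g 0.228
lo [-0.1096 -0.0552] 51 51
hi [-1.169e-01  1.000e-04] 51 51
center at .558:  [-0.11328054 -0.02753765] width 0.054917903920555886
midplane [-0.12077955 -0.02700914] deg -6.886800067818147
0.546 groove-mid y (mm): -0.618499934162034 -0.21221184969747245
0.6 groove-mid y (mm): -0.21355370490959424 -0.11611629917806371
0.64 groove-mid y (mm): 0.08640646490703369 -0.04493440990441938
t 18.15 pos [ 0.5461 -0.0232  0.084 ] xdir -96.88 ztool [-0.003  -0.0421 -0.9991] xz 0.0422 F [-0.3  0.9 -4.5] M [0.12 0.07 0.03] g 0.224
TCP-based -0.6043533264902222 tip h over bar mm -7.831421056449655
```

The tip is 8 mm below the bar top with no contact, so it is in the groove. Continuing gently.

>>> drive_tool(commands=[[[0,0,-1],0,0],[[0,0,-1],0,0],[[0,0,-1],0,0],[[0,0,0],0,0]])

```text
t: 18.55
position: [0.5464, -0.0232, 0.0827]
ee_rot: [-0.016, -0.663, 0.748, -0.015]
force: [-0.9, -0.4, -2.8]
gripper_width: 0.227
```

>>> drive_tool(commands=[[[0,0,-1],0,0],[[0,0,-1],0,0],[[0,0,0],0,0]])

```text
t: 18.85
position: [0.5465, -0.0232, 0.0815]
ee_rot: [-0.016, -0.663, 0.748, -0.015]
force: [-0.9, 0.1, -0.2]
gripper_width: 0.228
```

>>> drive_tool(commands=[[[0,0,-1],0,0],[[0,0,-1],0,0],[[0,0,0],0,0]])

```text
t: 19.15
position: [0.5465, -0.0232, 0.0797]
ee_rot: [-0.016, -0.663, 0.748, -0.015]
force: [-2.5, 0.1, 1.4]
gripper_width: 0.229
```

```bash
python3 chk.py w11
```

```text
t 19.15 pos [ 0.5465 -0.0232  0.0797] xdir -96.89 ztool [-0.0034 -0.044  -0.999 ] xz 0.0441 F [-2.5  0.1  1.4] M [ 0.02  0.56 -0.03] g 0.229
lo [-0.1081 -0.0552] 51 51
hi [-1.167e-01  1.000e-04] 51 51
center at .558:  [-0.11244344 -0.02756923] width 0.05495768614950585
midplane [-0.12107261 -0.02686303] deg -6.90334940184986
0.546 groove-mid y (mm): -0.8097470823205076 -0.36183758005805744
0.6 groove-mid y (mm): -0.3437717708833707 -0.24991656726346123
0.64 groove-mid y (mm): 0.0013951264774686445 -0.16701211334153865
t 19.2 pos [ 0.5465 -0.0232  0.0797] xdir -96.89 ztool [-0.0035 -0.044  -0.999 ] xz 0.0441 F [-1.6 -0.5  1.1] M [ 0.08  0.62 -0.06] g 0.228
TCP-based -0.6358606462354942 tip h over bar mm -12.068882710920978
```

View pics/w11.png

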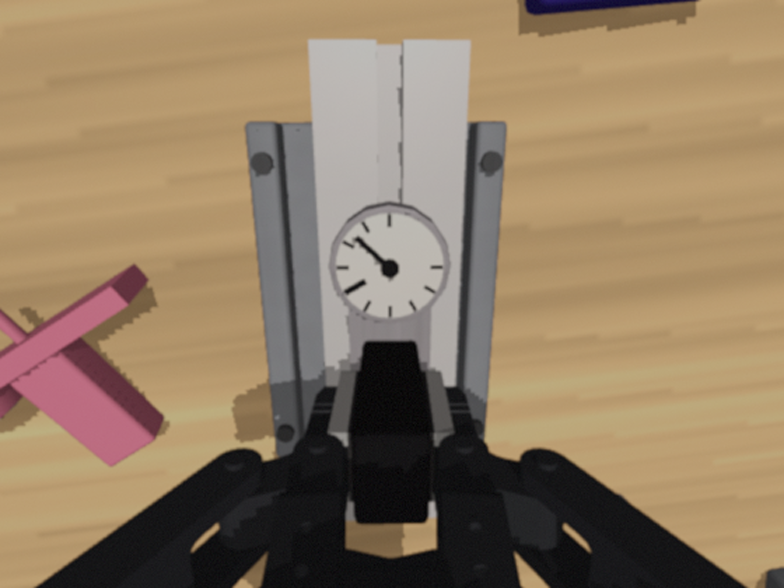

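The needle now sits about 48° counter-clockwise (~3 mm pushed in), so the probe rests on the groove's bottom. Pushing on.

>>> drive_tool(commands=[[[0,0,-1],0,0],[[0,0,-1],0,0],[[0,0,-1],0,0],[[0,0,0],0,0]])

```text
t: 19.6
position: [0.5464, -0.0232, 0.0767]
ee_rot: [-0.016, -0.663, 0.748, -0.015]
force: [-2.1, -0.2, 0.7]
gripper_width: 0.228
```

>>> drive_tool(commands=[[[0,0,-1],0,0],[[0,0,-1],0,0],[[0,0,0],0,0]])

```text
t: 19.9
position: [0.5464, -0.0233, 0.0747]
ee_rot: [-0.016, -0.663, 0.748, -0.015]
force: [-2.8, -0.5, 3.5]
gripper_width: 0.225
```

>>> drive_tool(commands=[[[0,0,-1],0,0],[[0,0,0],0,0]])

```text
t: 20.1
position: [0.5464, -0.0233, 0.0747]
ee_rot: [-0.017, -0.663, 0.748, -0.016]
force: [-2.7, -0.2, 0.6]
gripper_width: 0.225
```

```bash
python3 chk.py w12
```

```text
t 20.1 pos [ 0.5464 -0.0233  0.0747] xdir -96.91 ztool [-0.0042 -0.0451 -0.999 ] xz 0.0453 F [-2.7 -0.2  0.6] M [ 0.03  0.53 -0.02] g 0.225
lo [-0.1112 -0.055 ] 51 51
hi [-1.171e-01  1.000e-04] 51 51
center at .558:  [-0.11414027 -0.02744084] width 0.05478747405848343
midplane [-0.12130713 -0.02681862] deg -6.9165920609802445
0.546 groove-mid y (mm): -0.7082154703636455 -0.40906162420979375
0.6 groove-mid y (mm): -0.32120489898421895 -0.2844763921968918
0.64 groove-mid y (mm): -0.03453040166612881 -0.19219103515029368
t 20.15 pos [ 0.5464 -0.0233  0.0746] xdir -96.91 ztool [-0.0041 -0.0451 -0.999 ] xz 0.0452 F [-3.4 -0.2  4.8] M [ 0.02  0.74 -0.08] g 0.228
TCP-based -0.5077757384682157 tip h over bar mm -17.15107602182207
```

View pics/w12.png

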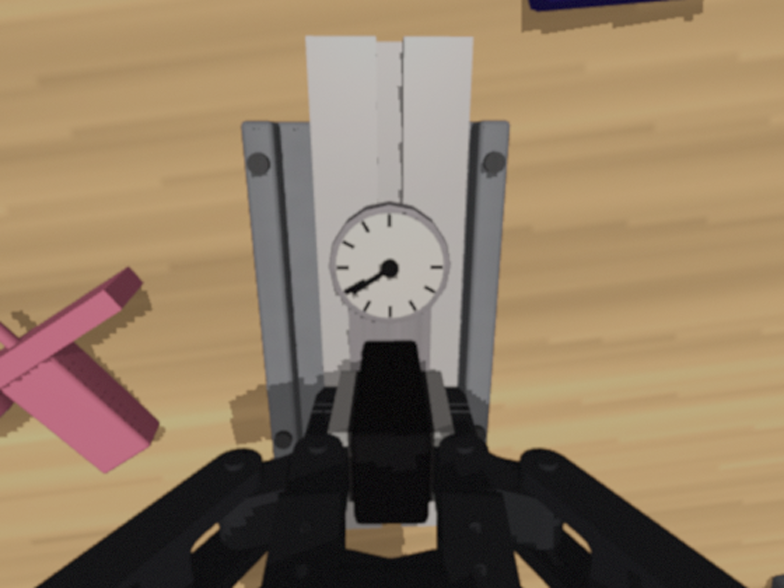

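The needle is at the long tick (355,287) with a tilted foot, so it isn't fully seated. I'll press a bit more, then release and press flat on the handle top with the fingers shut.

>>> drive_tool(commands=[[[0,0,-1],0,0],[[0,0,-1],0,0]])

```text
t: 20.35
position: [0.5465, -0.0232, 0.0746]
ee_rot: [-0.017, -0.663, 0.748, -0.016]
force: [-5.9, 0.9, 9.9]
gripper_width: 0.227
```

>>> drive_tool(commands=[[[0,0,-1.5],0,0],[[0,0,-1.5],0,0]])

```text
t: 20.55
position: [0.5464, -0.0232, 0.0746]
ee_rot: [-0.018, -0.663, 0.748, -0.016]
force: [-7.9, -0.2, 12.8]
gripper_width: 0.225
```

>>> drive_tool(commands=[[[0,0,-2],0,0],[[0,0,-2],0,0]])

```text
t: 20.75
position: [0.5464, -0.0231, 0.0746]
ee_rot: [-0.02, -0.663, 0.748, -0.017]
force: [-8.6, 0.8, 16.3]
gripper_width: 0.226
```

```bash
python3 -c "
from h import *
st()
p=r.capture('wrist'); save(p['image'],'w13',(140,330,220,340),4)"
```

```text
t 20.75 pos [ 0.5464 -0.0231  0.0746] xdir -96.95 ztool [-0.0073 -0.0506 -0.9987] xz 0.0511 F [-8.6  0.8 16.3] M [-0.05  1.57 -0.07] g 0.226
```

View pics/w13.png

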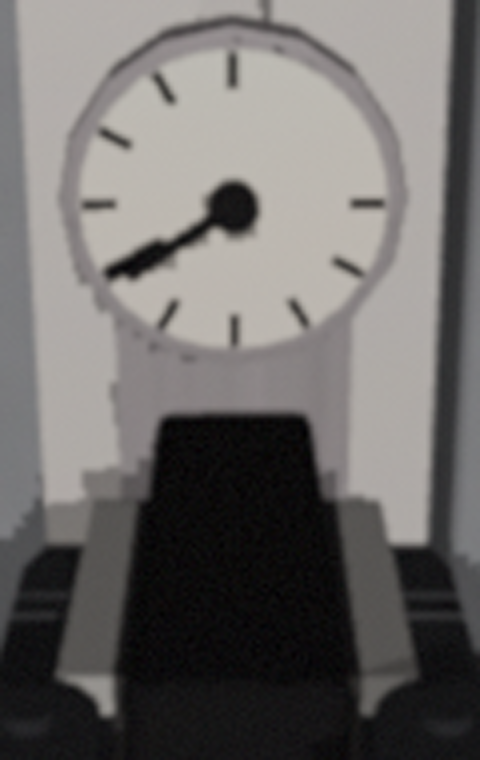

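>>> drive_tool(commands=[[[0,0,0],0,0],[[0,0,0],0,0.4],[[0,0,0],0,0.6],[[0,0,0],0,1],[[0,0,0],0,1],[[0,0,0],0,1],[[0,0,0],0,1]])

```text
t: 21.5
position: [0.5511, -0.0227, 0.0748]
ee_rot: [-0.015, -0.663, 0.748, -0.019]
force: [0.2, 0.3, 0.8]
gripper_width: 0.996
```

```bash
python3 -c "
from h import *
st()
p=r.capture('wrist'); save(p['image'],'w14',s=1.4)"
```

```text
t 21.5 pos [ 0.5511 -0.0227  0.0748] xdir -96.94 ztool [ 0.0031 -0.0486 -0.9988] xz 0.0478 F [0.2 0.3 0.8] M [ 0.04 -0.01 -0.02] g 0.996
```

View pics/w14.png

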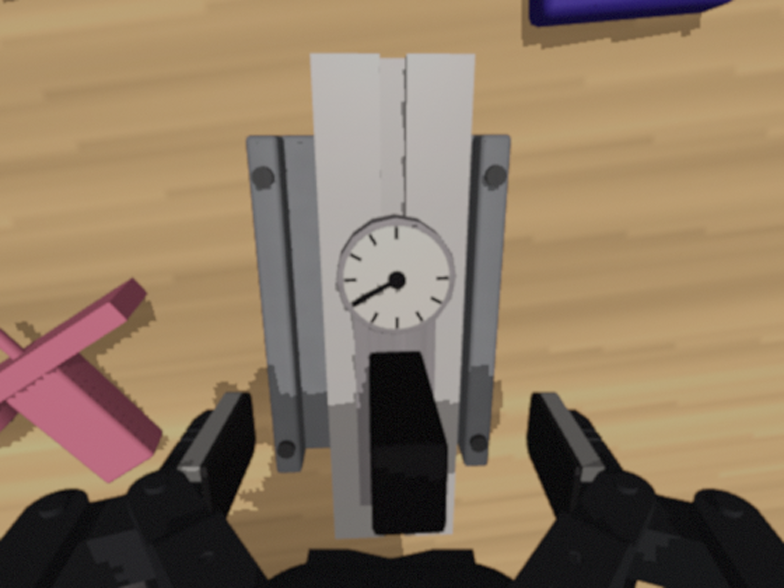

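Released. The gauge stands on the bar, with the needle around (365,297). Now rise, shut the fingers and look.

>>> drive_tool(commands=[[[0,0,10],0,1],[[0,0,10],0,1],[[0,0,10],0,1],[[0,0,12],0,1],[[0,0,12],0,1],[[0,0,12],0,1],[[0,0,10],0,1],[[0,0,0],0,0],[[0,0,0],0,0],[[0,0,0],0,0],[[0,0,0],0,0],[[0,0,0],0,0],[[0,0,0],0,0],[[0,0,0],0,0]])

```text
t: 22.95
position: [0.5506, -0.0226, 0.1579]
ee_rot: [-0.015, -0.663, 0.748, -0.019]
force: [0.2, 0.6, 0.8]
gripper_width: 0.0
```

```bash
python3 - <<'E'
from h import *
st()
for n in ['wrist','scene','side']:
    p=r.capture(n)
    save(p['image'],n+'15',s=1.4)
    W=cloud(p); x,y,z=W[...,0],W[...,1],W[...,2]
    near=(x>.5)&(x<.6)&(y>-.06)&(y<.01)
    m=near&(z>.108)&(z<.1195); w=W[m][:,:2].astype(np.float32)
    if len(w)>5: print(n,len(w),cv2.minAreaRect(w),w.mean(0),np.median(z[m]))
E
```

```text
t 22.95 pos [ 0.5506 -0.0226  0.1579] xdir -96.92 ztool [ 0.0033 -0.0488 -0.9988] xz 0.048 F [0.2 0.6 0.8] M [ 0.03  0.03 -0.07] g 0.0
wrist 1387 ((0.5484528541564941, -0.026007695123553276), (0.019926762208342552, 0.02673061564564705), 82.27741241455078) [ 0.551299   -0.02616582] 0.11727148247735854
scene 94 ((0.5464429259300232, -0.023152019828557968), (0.021754968911409378, 0.027768563479185104), 84.27262878417969) [ 0.54737854 -0.02155592] 0.11680784224387548
side 59 ((0.5436656475067139, -0.021959539502859116), (0.022624539211392403, 0.02908061258494854), 75.85517120361328) [ 0.54226905 -0.01974914] 0.114341473565652
```

View pics/wrist15.png

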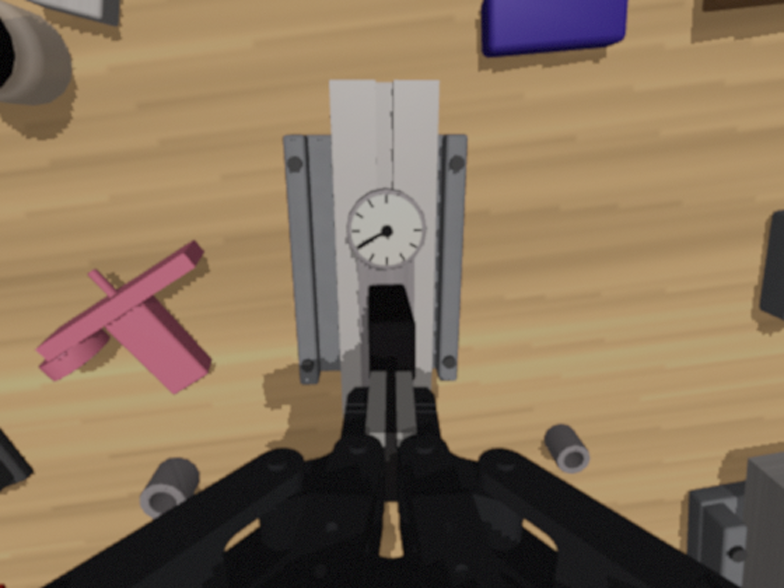

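View pics/side15.png

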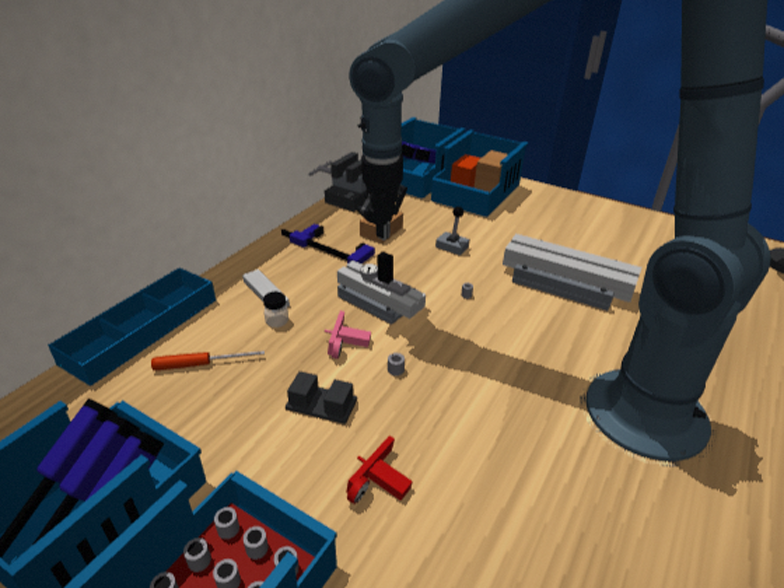

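>>> drive_tool(commands=[[[-1,-1,-5],0,0],[[-1,-1,-5],0,0],[[0,0,-5],0,0],[[0,0,-5],0,0],[[0,0,-5],0,0],[[0,0,-5],0,0],[[0,0,0],0,0],[[0,0,0],0,0]])

```text
t: 23.9
position: [0.5479, -0.0248, 0.1246]
ee_rot: [-0.015, -0.663, 0.748, -0.019]
force: [-0.3, 0.1, 0.2]
gripper_width: -0.002
```

```bash
python3 - <<'E'
from h import *
st()
p=r.capture('wrist'); save(p['image'],'w16',s=1.4)
W=cloud(p); x,y,z=W[...,0],W[...,1],W[...,2]
near=(x>.5)&(x<.6)&(y>-.06)&(y<.01)
m=near&(z>.113)&(z<.119); w=W[m][:,:2].astype(np.float32)
print(len(w),cv2.minAreaRect(w),w.mean(0),np.median(z[m]))
E
```

```text
t 23.9 pos [ 0.5479 -0.0248  0.1246] xdir -96.92 ztool [ 0.0022 -0.0486 -0.9988] xz 0.048 F [-0.3  0.1  0.2] M [ 0.07 -0.02  0.03] g -0.002
833 ((0.5543191432952881, -0.026247814297676086), (0.01974351890385151, 0.015206809155642986), 83.15523529052734) [ 0.55704784 -0.02644831] 0.11700783072871912
```

View pics/w16.png

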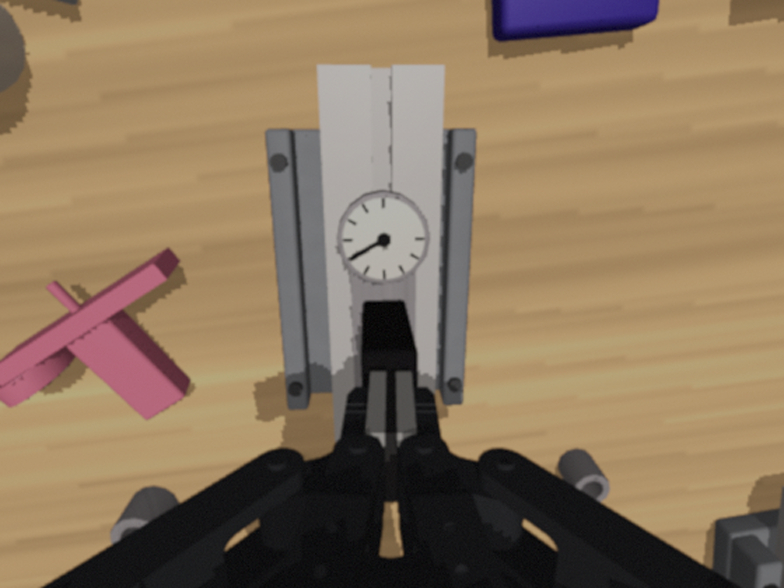

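>>> drive_tool(commands=[[[0,-0.5,-3],0,0],[[0,0,-3],0,0],[[0,0,-1],0,0],[[0,0,0],0,0]])

```text
t: 24.35
position: [0.5487, -0.0252, 0.1183]
ee_rot: [-0.015, -0.663, 0.748, -0.02]
force: [-0.3, -0.5, 2.0]
gripper_width: -0.002
```

>>> drive_tool(commands=[[[0,0,-1],0,0],[[0,0,-1],0,0]])

```text
t: 24.55
position: [0.5487, -0.0249, 0.1179]
ee_rot: [-0.015, -0.663, 0.748, -0.02]
force: [-2.0, -0.0, 8.0]
gripper_width: 0.004
```

>>> drive_tool(commands=[[[0,0,-1],0,0],[[0,0,-1],0,0]])

```text
t: 24.75
position: [0.5487, -0.0248, 0.1179]
ee_rot: [-0.016, -0.663, 0.748, -0.02]
force: [-2.5, 0.2, 6.6]
gripper_width: 0.0
```

>>> drive_tool(commands=[[[0,0,-2],0,0],[[0,0,-2],0,0]])

```text
t: 24.95
position: [0.5477, -0.0246, 0.1172]
ee_rot: [-0.018, -0.663, 0.748, -0.019]
force: [-5.6, 0.8, 12.4]
gripper_width: -0.001
```

>>> drive_tool(commands=[[[0,0,-2.5],0,0],[[0,0,-2.5],0,0]])

```text
t: 25.15
position: [0.5467, -0.0245, 0.1165]
ee_rot: [-0.02, -0.663, 0.748, -0.019]
force: [-6.2, 0.5, 15.1]
gripper_width: -0.002
```

```bash
python3 - <<'E'
from h import *
st()
p=r.capture('wrist'); save(p['image'],'w17',(120,220,220,320),6)
p=r.capture('side'); save(p['image'],'s17',(170,240,230,310),8)
E
```

```text
t 25.15 pos [ 0.5467 -0.0245  0.1165] xdir -96.96 ztool [-0.0047 -0.0556 -0.9984] xz 0.0557 F [-6.2  0.5 15.1] M [-0.04  1.43 -0.06] g -0.002
```

View pics/w17.png

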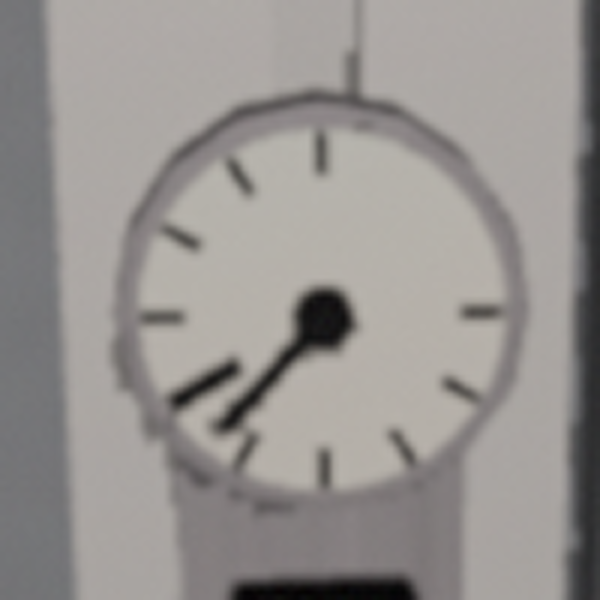

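View pics/s17.png

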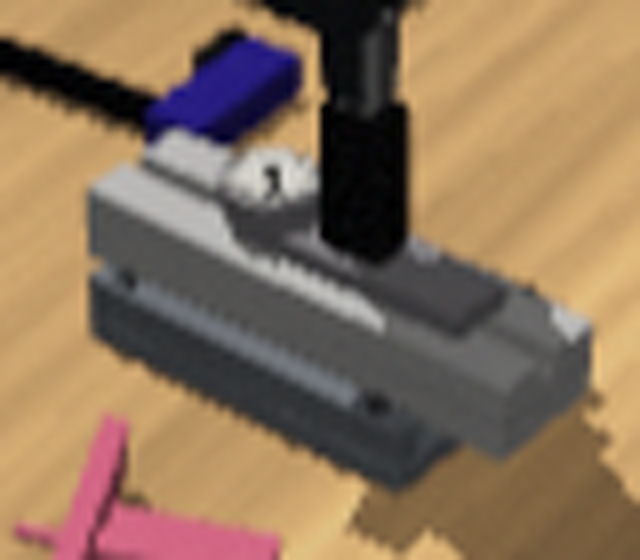

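The needle is now clearly past the long tick (about 135°, ~9 mm in). Pressing slightly more to see whether it stops there.

>>> drive_tool(commands=[[[0,0,0],0,0],[[0,0,-2.5],0,0],[[0,0,-2.5],0,0],[[0,0,-3],0,0]])

```text
t: 25.65
position: [0.5473, -0.0244, 0.1161]
ee_rot: [-0.022, -0.662, 0.749, -0.021]
force: [-8.5, -1.0, 20.9]
gripper_width: 0.001
```

```bash
python3 - <<'E'
from h import *
st()
p=r.capture('wrist'); save(p['image'],'w18',(120,220,220,320),6)
E
```

```text
t 25.65 pos [ 0.5473 -0.0244  0.1161] xdir -97.0 ztool [-0.0059 -0.06   -0.9982] xz 0.0602 F [-8.5 -1.  20.9] M [-0.11  1.98 -0.11] g 0.001
```

View pics/w18.png

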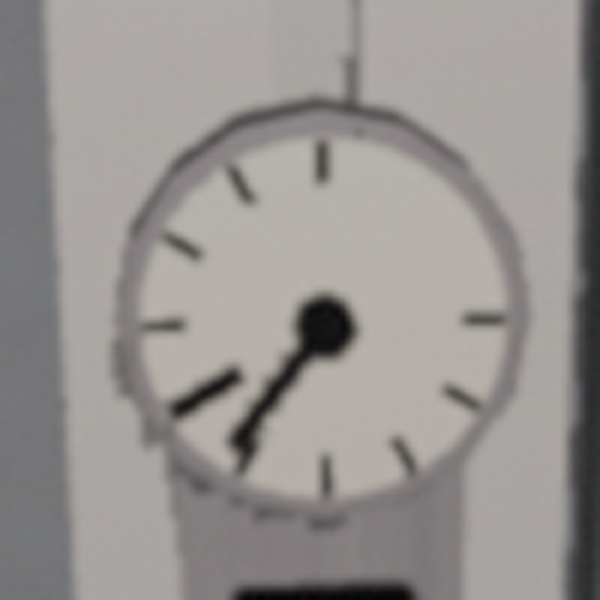

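>>> drive_tool(commands=[[[0,0,-3],0,0],[[0,0,-3],0,0],[[0,0,-3],0,0]])

```text
t: 26.0
position: [0.5473, -0.0244, 0.1162]
ee_rot: [-0.025, -0.662, 0.749, -0.022]
force: [-8.5, 0.3, 18.9]
gripper_width: -0.004
```

```bash
python3 - <<'E'
from h import *
st()
p=r.capture('wrist'); save(p['image'],'w19',(120,220,220,320),6)
E
```

```text
t 26.0 pos [ 0.5473 -0.0244  0.1162] xdir -97.04 ztool [-0.0092 -0.0659 -0.9978] xz 0.0665 F [-8.5  0.3 18.9] M [-0.05  1.73 -0.08] g -0.004
```

View pics/w19.png

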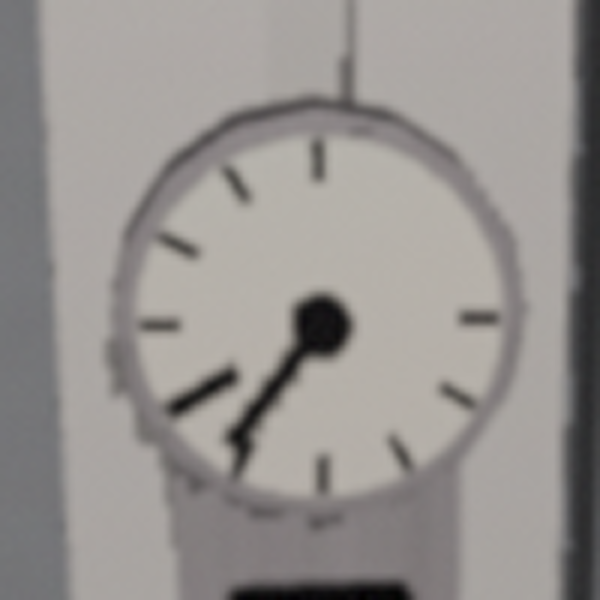

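The reading no longer changes and the handle top is at the expected 0.116, so the gauge is seated flat at a depth of about 8.4 mm. That is shallower than 10 mm, so the lever goes to the near side. Lifting off.

>>> drive_tool(commands=[[[0,0,0],0,0],[[0,0,5],0,0],[[0,0,10],0,0],[[0,0,20],0,0],[[0,0,20],0,0],[[0,0,0],0,0],[[0,0,0],0,0]])

```text
t: 26.75
position: [0.547, -0.0245, 0.1727]
ee_rot: [-0.025, -0.662, 0.749, -0.021]
force: [0.0, 0.2, -0.1]
gripper_width: -0.002
```

```bash
python3 - <<'E'
from h import *
st()
p=r.capture('wrist'); save(p['image'],'w20',(100,320,160,360),3)
W=cloud(p); x,y,z=W[...,0],W[...,1],W[...,2]
near=(x>.4)&(x<.65)&(y>-.06)&(y<.01)
for n,a,b in (('top',.112,.120),('dial',.064,.071)):
  m=near&(z>a)&(z<b); w=W[m]; 
  A=np.c_[w[:,:2]-w[:,:2].mean(0),np.ones(len(w))]; print(n,len(w),w.mean(0),np.linalg.lstsq(A,w[:,2],rcond=None)[0])
s=r.capture('scene'); save(s['image'],'sc20',(80,280,130,370),3.2)
for n,p in (('scene',s),('side',r.capture('side'))):
  W=cloud(p); x,y,z=W[...,0],W[...,1],W[...,2]
  l=(abs(x-.52)<.06)&(abs(y+.3)<.03)&(z>.085)&(z<.13); w=W[l]; print(n,'ball',len(w),w.mean(0),w.min(0),w.max(0))
E
```

```text
t 26.75 pos [ 0.547  -0.0245  0.1727] xdir -97.03 ztool [-0.0095 -0.0652 -0.9978] xz 0.0659 F [ 0.   0.2 -0.1] M [ 0.06  0.02 -0.02] g -0.002
top 1304 [ 0.54628856 -0.0254214   0.11574288] [-0.02092297 -0.00015445  0.11574288]
dial 2356 [ 0.58842316 -0.03022463  0.06628878] [-0.01322392  0.00529284  0.06628878]
scene ball 70 [ 0.51738259 -0.29727425  0.10563088] [ 0.50522808 -0.30937629  0.08583253] [ 0.5276318  -0.29071436  0.11673717]
side ball 48 [ 0.51012109 -0.29490066  0.10306076] [ 0.50064881 -0.30828196  0.08634377] [ 0.52425838 -0.28650607  0.11212179]
```

View pics/w20.png

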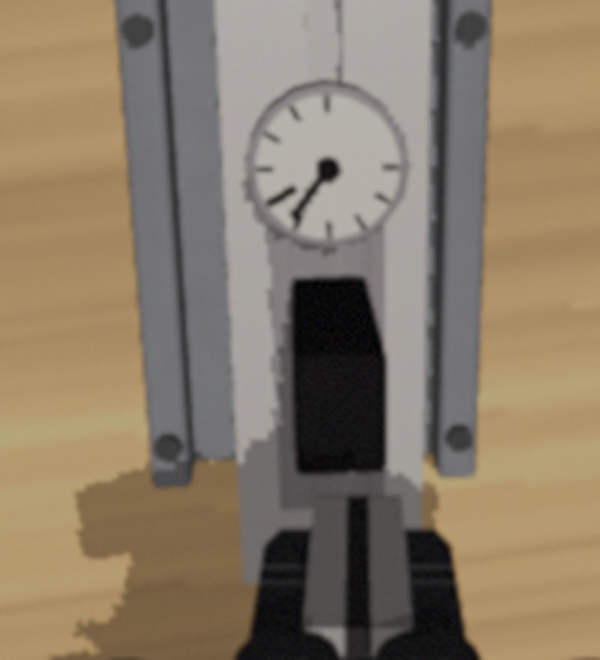

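View pics/sc20.png

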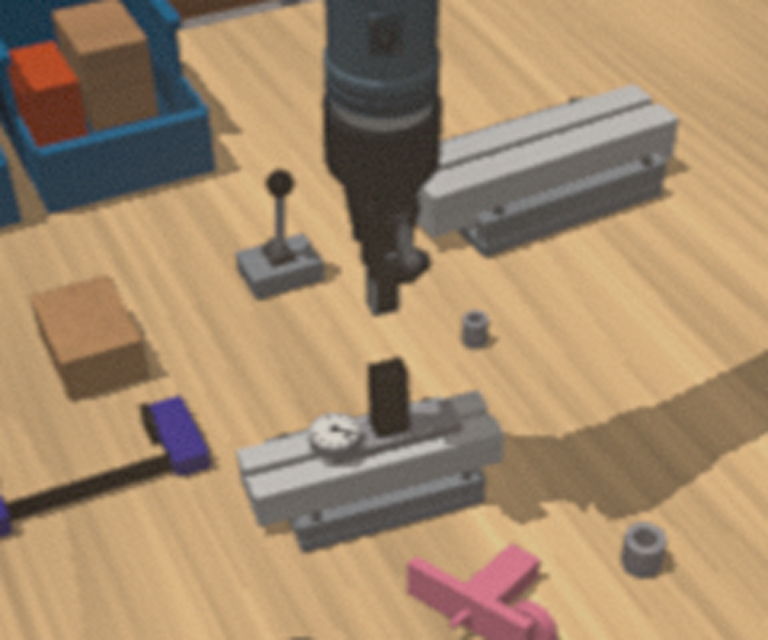

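After lift-off the needle stays at about 145° (past the long tick, just short of the 8 mm tick). Now to the lever: ball near (0.515, -0.298, 0.10), to be pushed from its far side toward the robot.

>>> drive_tool(commands=[[[1,-20,0],0,0],[[1,-30,0],0,0],[[1,-30,0],0,0],[[1,-30,0],0,0],[[1,-30,0],0,0],[[1,-30,0],0,0],[[1,-30,0],0,0],[[1,-30,0],0,0],[[1,-20,0],0,0],[[0,-10,0],0,0],[[0,0,0],0,0],[[0,0,0],0,0]])

```text
t: 28.1
position: [0.546, -0.2887, 0.1576]
ee_rot: [-0.03, -0.665, 0.746, -0.01]
force: [-0.5, 0.3, 0.1]
gripper_width: 0.003
```

```bash
python3 - <<'E'
from h import *
st()
p=r.capture('wrist'); save(p['image'],'w21',s=1.4)
s=r.capture('scene')
W=cloud(s); x,y,z=W[...,0],W[...,1],W[...,2]
for th in ['lever_tip','lever_base']:
  for d in r.masks_of(th,s)[:2]:
    w=W[d['region']]; w=w[~np.isnan(w[:,0])]; print(th,d['score'],d['pixel'],np.median(w,0).round(3))
save(s['image'],'sc21',(80,280,130,370),3.2)
E
```

```text
t 28.1 pos [ 0.546  -0.2887  0.1576] xdir -96.5 ztool [-0.0322 -0.0552 -0.998 ] xz 0.0585 F [-0.5  0.3  0.1] M [ 0.07 -0.05  0.01] g 0.003
lever_tip 0.5 [179.5, 281.8] [ 0.407 -0.133  0.021]
lever_tip 0.49 [139.5, 216.8] [ 0.519 -0.299  0.087]
lever_base 0.78 [162.2, 218.5] [ 0.522 -0.292  0.025]
```

View pics/w21.png

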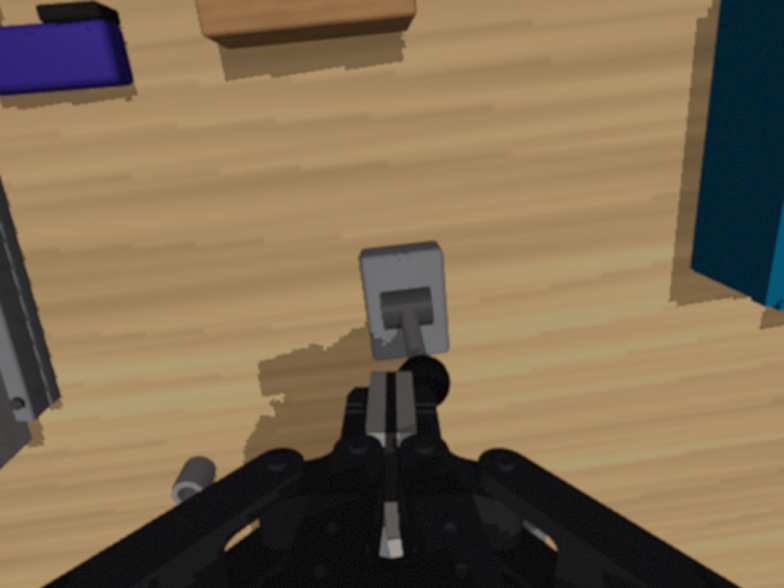

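View pics/sc21.png

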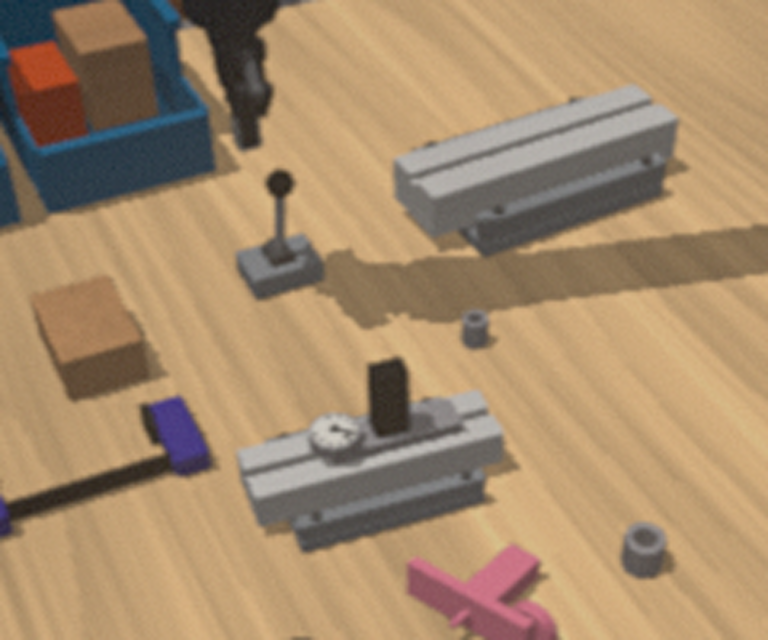

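```bash
python3 - <<'E'
from h import *
p=r.capture('wrist')
c=np.array([onplane(p,u/1.4,v/1.4,.025)[:2] for u,v in [(361,250),(440,243),(448,348),(373,358)]])
print(c.round(4), c.mean(0)); d=c[1]-c[2]+c[0]-c[3]; print(np.degrees(np.arctan2(d[1],d[0])),np.linalg.norm(d)/2)
print('ball',[onplane(p,422/1.4,382/1.4,h).round(4) for h in (.098,.102)])
E
```

```text
[[ 0.5629 -0.2815]
 [ 0.5612 -0.3281]
 [ 0.4918 -0.3281]
 [ 0.4915 -0.2797]] [ 0.52686401 -0.30436143]
-0.737121913403905 0.07034736039481511
ball [array([ 0.5136, -0.3043,  0.098 ]), array([ 0.516, -0.304,  0.102])]
```

>>> drive_tool(commands=[[[8,-5,0],0,0],[[10,-5,0],0,0],[[0,0,0],0,0],[[0,0,-10],0,0],[[0,0,-10],0,0],[[0,0,-10],0,0],[[0,0,-10],0,0],[[0,0,-10],0,0],[[0,0,-10],0,0],[[0,0,0],0,0],[[0,0,0],0,0]])

```text
t: 29.45
position: [0.5655, -0.2963, 0.0914]
ee_rot: [-0.03, -0.667, 0.744, -0.009]
force: [0.1, 0.9, -0.3]
gripper_width: 0.001
```

```bash
python3 - <<'E'
from h import *
st()
p=r.capture('wrist'); save(p['image'],'w22',s=1.4)
s=r.capture('side'); save(s['image'],'sd22',(110,200,280,380),6)
E
```

```text
t 29.45 pos [ 0.5655 -0.2963  0.0914] xdir -96.21 ztool [-0.0332 -0.0543 -0.998 ] xz 0.0576 F [ 0.1  0.9 -0.3] M [ 0.05 -0.04 -0.03] g 0.001
```

View pics/w22.png

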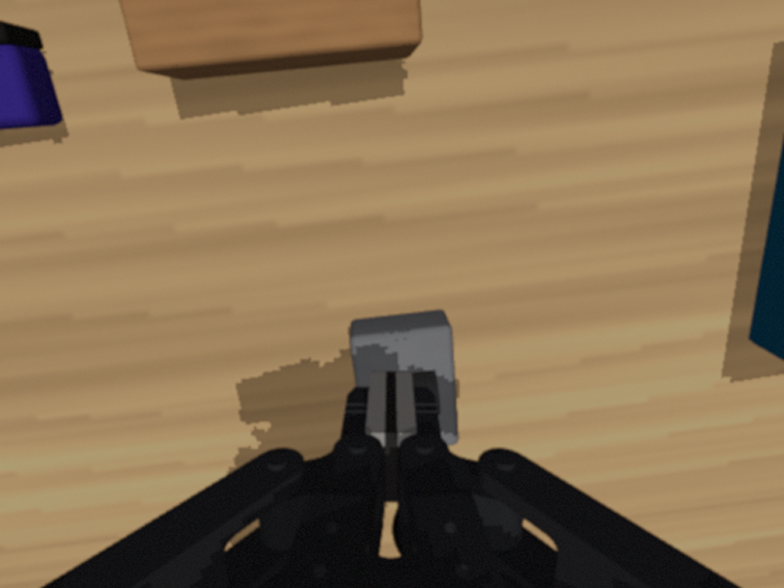

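View pics/sd22.png

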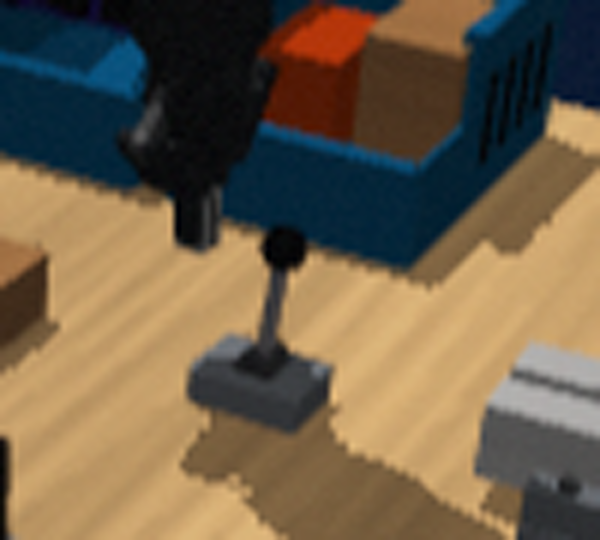

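>>> drive_tool(commands=[[[-3,-3,-5],0,0],[[-6,-1,-4],0,0],[[-8,0,0],0,0],[[-8,0,0],0,0],[[-8,0,0],0,0],[[-8,0,0],0,0],[[-8,0,0],0,0]])

```text
t: 30.25
position: [0.5154, -0.3011, 0.0846]
ee_rot: [-0.029, -0.667, 0.744, -0.012]
force: [1.8, -0.5, -0.9]
gripper_width: -0.002
```

>>> drive_tool(commands=[[[-4,0,0],0,0],[[-4,0,0],0,0]])

```text
t: 30.45
position: [0.5078, -0.3013, 0.0851]
ee_rot: [-0.027, -0.667, 0.744, -0.014]
force: [8.1, 0.0, -5.4]
gripper_width: -0.001
```

>>> drive_tool(commands=[[[-3,0,0],0,0],[[-3,0,0],0,0]])

```text
t: 30.65
position: [0.508, -0.3007, 0.0862]
ee_rot: [-0.022, -0.668, 0.744, -0.02]
force: [5.2, -0.8, -3.8]
gripper_width: 0.005
```

```bash
python3 - <<'E'
from h import *
st()
s=r.capture('side'); save(s['image'],'sd23',(110,200,280,380),6)
E
```

```text
t 30.65 pos [ 0.508  -0.3007  0.0862] xdir -96.12 ztool [-0.0071 -0.0588 -0.9982] xz 0.0592 F [ 5.2 -0.8 -3.8] M [ 0.04 -1.24  0.09] g 0.005
```

View pics/sd23.png

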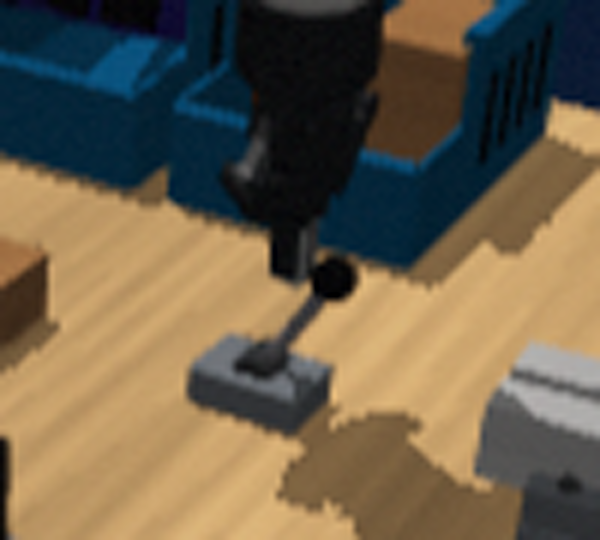

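The lever leans toward the robot and stopped hard (8 N) at the expected position. Push a touch more, then withdraw.

>>> drive_tool(commands=[[[-4,0,0],0,0],[[-4,0,0],0,0]])

```text
t: 30.9
position: [0.5081, -0.3, 0.0876]
ee_rot: [-0.016, -0.669, 0.742, -0.026]
force: [6.9, -0.0, -4.7]
gripper_width: -0.001
```

>>> drive_tool(commands=[[[5,0,0],0,0],[[15,0,0],0,0],[[20,0,5],0,0],[[10,0,20],0,0],[[0,0,25],0,0],[[0,0,25],0,0],[[0,0,25],0,0],[[0,-10,10],0,0],[[0,0,0],0,0]])

```text
t: 31.8
position: [0.5536, -0.3102, 0.1988]
ee_rot: [-0.022, -0.669, 0.742, -0.019]
force: [-0.3, -0.8, 0.2]
gripper_width: 0.0
```

```bash
python3 - <<'E'
from h import *
st()
for n in ('scene','side','wrist'):
  s=r.capture(n); save(s['image'],n+'24',s=1.4)
  if n=='wrist': continue
  W=cloud(s); x,y,z=W[...,0],W[...,1],W[...,2]
  l=(abs(x-.49)<.06)&(abs(y+.3)<.03)&(z>.075)&(z<.13); w=W[l]; print(n,'ball',len(w),w.mean(0),w.min(0),w.max(0))
  near=(x>.53)&(x<.65)&(y>-.06)&(y<.01)
  for nm,a,b in (('top',.110,.120),('dial',.06,.071)):
    m=near&(z>a)&(z<b); w=W[m]; A=np.c_[w[:,:2]-w[:,:2].mean(0),np.ones(len(w))]; print(nm,len(w),w.mean(0).round(4),np.linalg.lstsq(A,w[:,2],rcond=None)[0].round(3))
  if n=='scene': save(s['image'],'sc24z',(80,280,130,370),3.2)
  else: save(s['image'],'sd24z',(120,240,220,380),5)
E
```

```text
t 31.8 pos [ 0.5536 -0.3102  0.1988] xdir -95.93 ztool [-0.0073 -0.0582 -0.9983] xz 0.0586 F [-0.3 -0.8  0.2] M [0.02 0.05 0.  ] g 0.0
scene ball 77 [ 0.4866354  -0.29760717  0.09466549] [ 0.47243364 -0.30778677  0.07500791] [ 0.49814705 -0.29052311  0.10914147]
top 87 [ 0.5449 -0.0219  0.1153] [-0.029 -0.064  0.115]
dial 216 [ 0.5794 -0.0251  0.0658] [-0.008 -0.026  0.066]
side ball 53 [ 0.47914683 -0.29556063  0.09283935] [ 0.46872882 -0.30774097  0.07540408] [ 0.49182544 -0.28833906  0.10420434]
top 42 [ 0.5428 -0.0212  0.1129] [-0.008 -0.047  0.113]
dial 111 [ 0.5751 -0.0222  0.0643] [-0.033 -0.008  0.064]
```

View pics/sc24z.png

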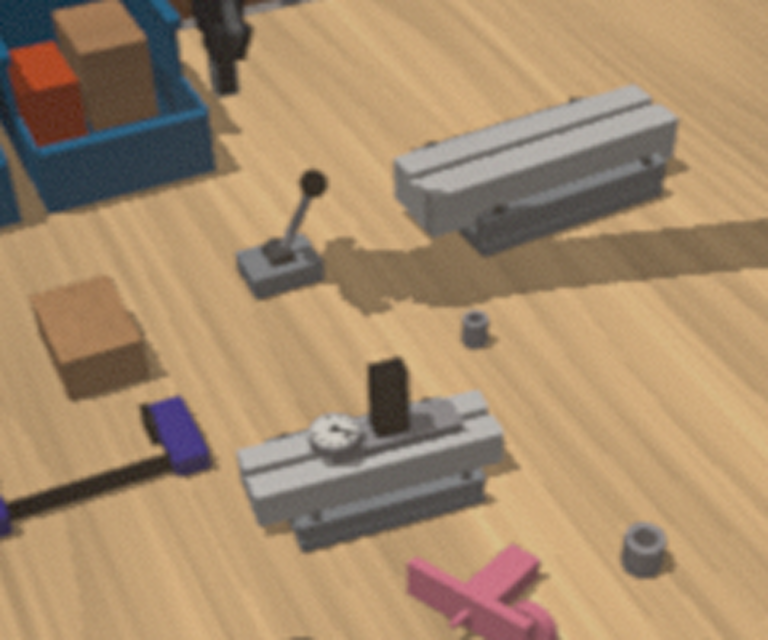

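View pics/sd24z.png

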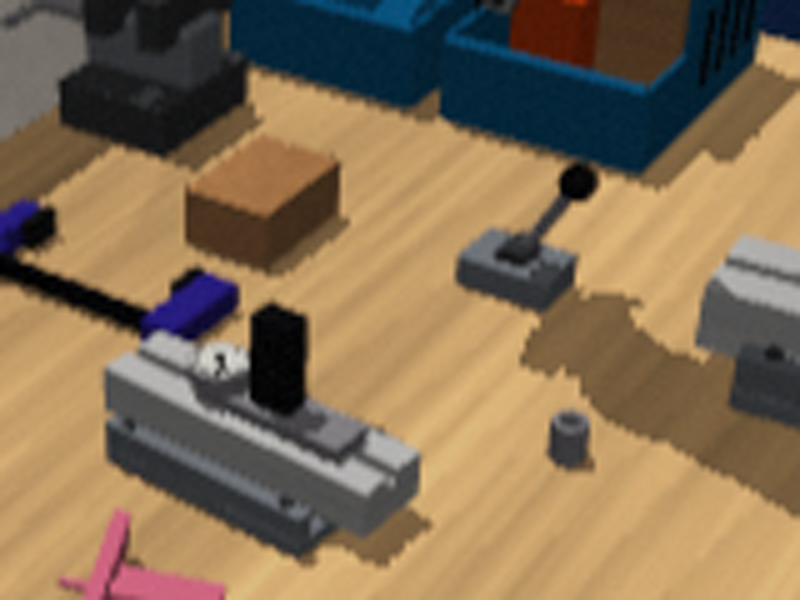

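View pics/scene24.png

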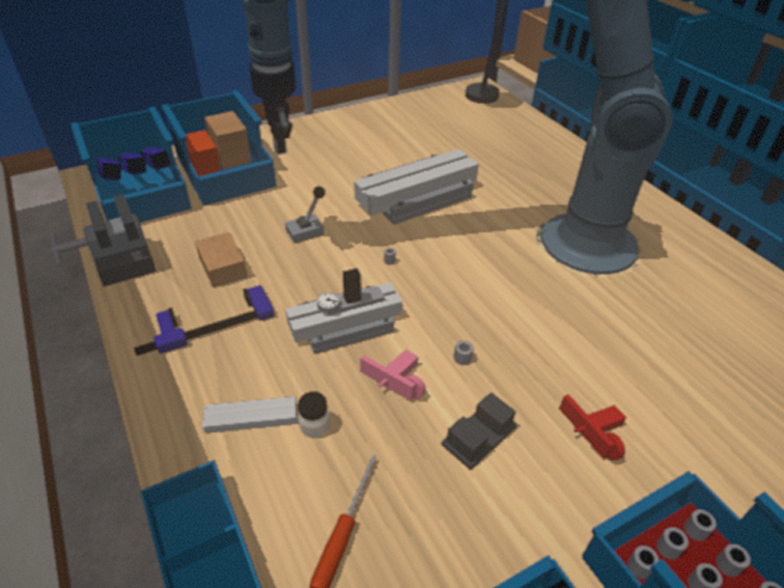

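The lever is fully near (ball moved -31 mm in x and sits at z≈0.093), and the bystanders look unmoved. One last look from above at the gauge's flatness and reading.

>>> drive_tool(commands=[[[0,0,30],0,0],[[-5,30,20],0,0],[[-5,40,0],0,0],[[-5,40,0],0,0],[[-5,40,0],0,0],[[-5,40,0],0,0],[[-5,40,0],0,0],[[-5,30,0],0,0],[[0,0,0],0,0],[[0,0,0],0,0]])

```text
t: 32.95
position: [0.5013, -0.0364, 0.2286]
ee_rot: [-0.031, -0.67, 0.742, -0.002]
force: [-0.1, -0.6, -0.1]
gripper_width: 0.001
```

```bash
python3 - <<'E'
from h import *
st()
p=r.capture('wrist'); save(p['image'],'w25',s=1.4)
W=cloud(p); x,y,z=W[...,0],W[...,1],W[...,2]
near=(x>.45)&(x<.67)&(y>-.08)&(y<.03)
for nm,a,b in (('top',.108,.122),('dial',.062,.072),('foot',.0505,.058),('bar',.041,.0475)):
    m=near&(z>a)&(z<b); w=W[m]
    for _ in range(4):
        A=np.c_[w[:,:2]-w[:,:2].mean(0),np.ones(len(w))]; c=np.linalg.lstsq(A,w[:,2],rcond=None)[0]; e=w[:,2]-A@c; w=w[abs(e)<max(.0006,2*np.std(e))]
    print(nm,len(w),w.mean(0).round(4),c.round(4))
v,u=[int(k) for k in proj(p,[.588,-.03,.067])[::-1]]; save(p['image'],'w25d',(max(v-50,0),v+80,u-50,u+50),5)
E
```

```text
t 32.95 pos [ 0.5013 -0.0364  0.2286] xdir -95.76 ztool [-0.0437 -0.0447 -0.998 ] xz 0.0489 F [-0.1 -0.6 -0.1] M [ 0.   -0.04  0.  ] g 0.001
top 916 [ 0.5454 -0.0254  0.1159] [-0.0027  0.0074  0.1159]
dial 1685 [ 0.5888 -0.0304  0.0661] [-0.0028 -0.0022  0.0661]
foot 1467 [ 0.5275 -0.0245  0.054 ] [-0.0019  0.0012  0.054 ]
bar 6618 [ 0.5719 -0.0289  0.0439] [ 0.0002 -0.0018  0.0439]
```

View pics/w25d.png

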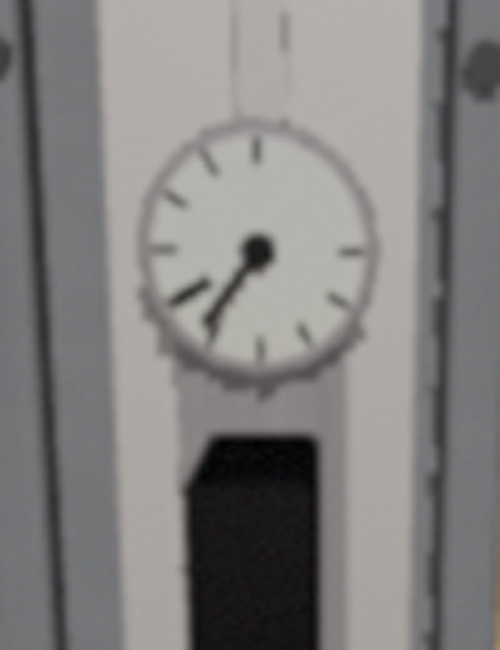

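The foot top is 10.1 mm above the bar, with slopes within 0.003 rad, so the gauge is flat. The needle is past the long tick by about 25°, which confirms a depth of about 8.4 mm. Handing in.

```bash
python3 -c "
from station import r
print(r.close_job())"
```

```text
the job is handed in; nothing more can be done
None
```

The gauge is standing flat in the groove of the smaller cradle's bar, reading about 8.4 mm. That is shallower than 10 mm, so I threw the lever fully to the near side (scrap chute) and handed the job in at about 33 s.

**Placing the gauge:** I took the grey and black gauge from its stand and lowered its probe into the groove. The tool had picked up a tilt of about 2.5° that the moves could not correct. The first push therefore seated only one edge of the foot, and the needle stopped on the 10 mm tick. I let go and pressed on the handle's top with the fingers shut, up to 21 N, until the reading stopped changing.

**Last checks:**
- **Foot:** its top is 10.1 mm above the bar and parallel to it within 0.003 rad.
- **Handle:** its top is at 0.116 m, as it should be for a seated gauge.
- **Needle:** it stayed about 25° past the long tick after the robot let go.
- **Lever:** it met its hard stop at about 8 N, with the ball where the near stop should be.
- **Other things:** none of the bystanders or look-alikes looked moved in the pictures; I did not measure their positions again.

**Disagreements:** before the probe went in, the camera and the robot's own position differed by about 1 mm on where it was across the groove. It still went in without touching the bar's top. The cameras also differed by 3 to 7 mm on the ball's position, but both showed the same move of about 31 mm.

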